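# Load a thin aluminium strip from the granite plate into the toggle-clamp jig

## Robot

A 7-joint arm with a two-finger parallel gripper is mounted at the origin on a cart in front of the work surface, level with it; the furniture and walls round the work are solid. World frame = base frame: x ahead of the robot, y to its left, z up, the work surface at z = 0. Lengths are in m, angles in rad, forces in N, time in s.
With the tool pointing down it reaches from about 0.425 to 0.925 m from the base axis. Payload 6.8 kg.
Tool frame: the origin (TCP) lies on the centre line of the jaws, within the pads' length; the fingertips stand 14 mm ahead of it and the grasp point (between the pads) lies 5 mm behind it; y points along the fingers, x is the direction in which the jaws open and shut, and the axes are right-handed (so a half turn about y gives the same grasp; the last joint's range is limited). The gripper opens to 85 mm and grips with 20 to 120 N. Pads are 22 mm wide; open, the fingers measure 114 mm over their backs; the gripper's body (76 mm by 85 mm) begins 54 mm behind the grasp point. The pads swing forward as they close: fully open they stand 13 mm farther back than shut.
Start: joints at [1.22, 0.477, 0.022, 1.555, -0.011, 1.109, -0.083], TCP at [0.162, -0.655, 0.245] pointing down, gripper open.
Joint ranges: [-2.96, 2.96], [-0.34, 2.1], [-1.41, 1.46], [0.24, 2.44], [-1.37, 4.51], [0.17, 1.92], [-2.96, 2.96]. Speed limits (rad/s): [2.39, 2.39, 3.14, 3.14, 3.14, 3.14, 3.14].

## Interface

Orientations are given as a rotation vector (axis times angle).
In Python, from bench import get_obs, vision, ticket gives the robot as it stands. The module is installed in compiled form; this text tells all that it offers.
- The arm moves only by the tool jog_arm, never from a script. Its argument "motion" is a list of rows, each an object of numbers: "gripper": the finger opening in mm, from 0 to 85.4; "tx", "ty", "tz": the shift along the tool's x, y, z in mm; "ax", "ay", "az": the turn, a rotation vector about the tool's x, y, z in rad. In form: [{"gripper": .., "tx": .., "ty": .., "tz": .., "ax": .., "ay": .., "az": ..}, ...]. A call has 1 to 12 rows; each row shifts and turns the commanded pose from where the row before left it, along the tool's axes as they then stand; what a row does not reach is not made up. A row lasts 1/10 s, in which the tool goes at most 50 mm and 8.59 degrees, less where a joint would pass 70% of its speed; a pose out of reach is approached as far as the arm can. A call is refused whole if a number of a shift passes 50 or a number of a turn 0.15, either way. A call with a gripper value outside its range is refused whole. The fingers move at their own pace and stop on an object; "newtons" is the grip in N (left out, the last holds). Time passes only in rows, so rows that do not move let the fingers close. It gives the time, the measured TCP pose, the force and the opening at its end, in the units of the state.
- get_obs(): the state, without advancing time (a new reading comes with each control period).
- vision.grab_frame(name): name is "scene" or "top"; returns the picture (480x640x3 uint8, red, green, blue); there is no depth.
- vision.get_calibration(name): a dict with "camera_matrix" (3x3 intrinsics, pixels), "world_from_camera" (4x4, takes a point from camera to world coordinates). Camera axes: x right, y down, z forward; pixel columns grow to the right and rows downward; lengths in m; the calibration is good to about 2 mm. A picture is of the moment at which its call begins. get_calibration takes no time and is no camera call.
- ticket.hand_in(): hands the job in, once; it reports no verdict.
The state is a dict: "clock": time; "joints": joint angles; "qvel": joint speeds; "tau": joint torques, N m; "tcp_pos": TCP position; "orientation": TCP orientation; "contact_force": force on the tool from outside, world axes, zero at the start; "moment": the same for the moment, N m; "grip_width": finger opening in m.
Only numpy, scipy, OpenCV 4.12 (cv2) and the standard library are available. Lean on these libraries where they do the work, as an engineer would, in place of code of your own. Each camera call takes 0.05 s, during which the arm holds its last target.

## Task

The thin aluminium strip lies flat on the granite surface plate, too thin to be picked up there: press on it and slide it toward you until a good third of it hangs over the near edge, then take it by that end. Lay it across the wooden jig under the open clamp arm, centred and with its long edge flush against the jig's wooden end stop, and swing the red handle all the way down so that the clamp holds the strip tight. Do not let the strip fall onto the table, and leave everything else where it is.

Things in the scene. Friction and masses are not known exactly. Their poses are not given: they have to be found in the camera images.
- strip: the loose aluminium strip, 160 x 50 x 3 mm, about 65 g, a 9 mm hole 18 mm from each end; starts flat on the granite. Origin: centre of its underside; x along its length, y across its width, z up. Its -x end is the near end at the start. It slides easily on the polished stone under fingertips pressed on it with 5 to 10 N
- strip_near_end (a point): middle of the strip's -x end face, 80 mm from its centre; this end is to hang over the granite's near edge
- surface_plate: black granite surface plate on rubber feet, fixed, 220 (x) x 140 (y) x 50 mm high, flat top. Origin: centre of its underside, on the table; x points away from the robot, so the near edge is at its x = -110 mm and its top at z = 50 mm
- toggle_jig: fixed wooden jig with a toggle clamp. Board 85 mm wide (x -42.5..42.5), 200 mm long (y -61..139), top at z = 24 mm. End stop across the board: face at y = 122 mm, up to z = 54 mm. The strip's place: lengthwise along x, centre at x = 0, y = 97 mm. Clamp bracket at y -41..5, 20 mm wide. Origin on the table; y points roughly to the robot
- toggle_jig_arm: the clamp's pressing arm, 10 mm wide, hinged in the jig at y = -1, z = 48 mm, with a round pad (18 mm) 88 mm from the hinge. Geared to the handle: at 60 to 68 deg with the handle up (pad then at y 45 to 70, over z = 105 mm), pad on the strip with the handle down. Its origin means nothing; it is not to be handled
- toggle_jig_handle (a joint): angle h of the red handle, rad; 0 = fully down (locked), about 1.4 to 1.54 at the start (upright). Hinge axis along the jig's x at its y = -19, z = 58 mm. The grip, a 20 mm bar, runs from 35 to 121 mm out from the hinge in the jig's direction (y, z) = (-cos(h+0.175), sin(h+0.175)). Its stiff pivot stays where it is left: 5 N on the grip moves it, the last 0.03 as the pad bears on the strip takes 10 to 15 N
- brush: wooden-handled brush, 204 mm long, lying on the side bench at the left: a bystander, origin at its middle
- marker_0: marker pen, 128 mm long, 20 mm thick, on the table between the jig and the granite's near edge: a bystander, origin at its middle
- wheel_0: small black wheel, 68 mm across and 17 mm high, flat on the side bench left of the jig: a bystander, origin at its middle

How it is judged:
By the outcome, as a careful person would: the job done as asked, in the order asked, and still so for the second after the job is handed in, with the robot touching nothing.
It also fails if it takes over 69 s, if anything falls off the work surface, if the arm or the gripper's body presses on something with over 40 N, if the wrist force passes 120 N, or if a joint passes its speed limit or range.

## Working session

There is one attempt and no reset: what is moved stays moved. The work goes in short steps, Python scripts to look and compute and a tool call to move; the robot and the scene stay as the last step left them, time stands still between calls to the robot, and variables do not carry over. Pictures are saved under pics/ and viewed, and the job is handed in when it is done.

Besides the shell and the picture viewer there is one more tool, called after ">>>" as name([rows], argument=value, ...), one row to a line, values as JSON. jog_arm: Moves the arm, as the interface text tells. Its arguments: {"type":"object","properties":{"motion":{"type":"array"},"newtons":{"type":"number"}},"required":["motion"]}

```bash
mkdir -p pics; python3 - <<'E'
from bench import get_obs, vision
import cv2
o=get_obs()
print({k:(v if not hasattr(v,'round') else v) for k,v in o.items()})
for n in ("scene","top"):
    f=vision.grab_frame(n); cv2.imwrite(f"pics/{n}0.png",f[:,:,::-1])
    c=vision.get_calibration(n); print(n,c["camera_matrix"],c["world_from_camera"])
E
```

```text
{'clock': 0.0, 'joints': array([ 1.21991725,  0.47779105,  0.02231937,  1.55647794, -0.011521  ,
        1.10931168, -0.08309158]), 'qvel': array([-0.00189469, -0.0010984 , -0.00176194, -0.00024262, -0.00032374,
        0.00021927,  0.00097449]), 'tau': array([-2.02699408e-05, -5.96443391e+01,  1.60800867e+00, -2.81196338e+01,
        1.24495814e-02,  9.18635807e-03,  1.18460378e-06]), 'tcp_pos': array([ 0.16213358, -0.65463544,  0.24432019]), 'orientation': array([-1.31323435,  1.02959595, -1.0270417 ]), 'contact_force': array([ 0.83461164,  0.23196976, -0.29389825]), 'moment': array([-0.04605164, -0.00573325, -0.02143094]), 'grip_width': 0.0851418189314599}
scene [[450.64755116   0.         318.7864335 ]
 [  0.         450.64755116 237.52794823]
 [  0.           0.           1.        ]] [[-0.53576665 -0.52738159  0.65941092 -0.04008025]
 [-0.84433416  0.32782969 -0.42382487  0.49953406]
 [ 0.00734296 -0.7838344  -0.6209265   0.61001013]
 [ 0.          0.          0.          1.        ]]
top [[555.74850085   0.         315.10124313]
 [  0.         555.74850085 238.47469083]
 [  0.           0.           1.        ]] [[ 0.02912092 -0.98584123  0.16513342  0.33975212]
 [-0.99957227 -0.02916564  0.00215442  0.14866628]
 [ 0.0026923  -0.16512552 -0.98626889  1.20107142]
 [ 0.          0.          0.          1.        ]]
```

View pics/scene0.png

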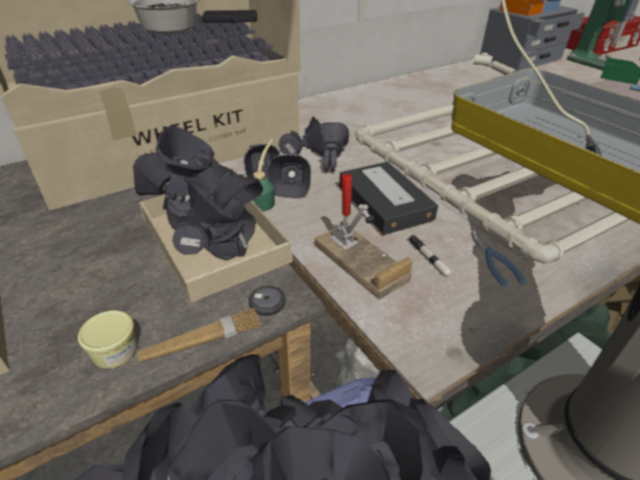

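View pics/top0.png

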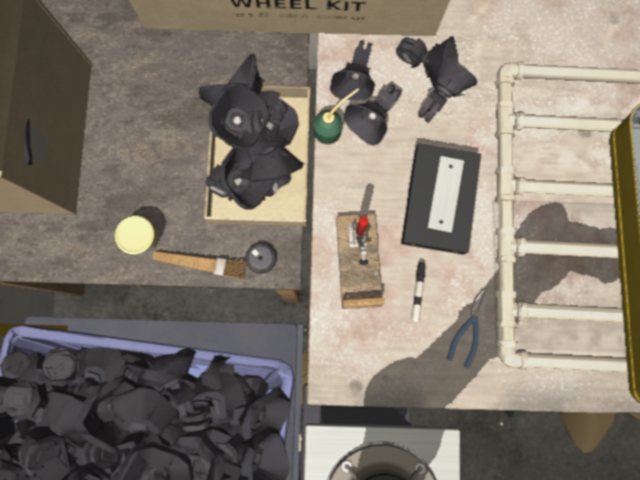

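The scene view shows the jig at about (360,260) and the granite at (388,195). In the top view the granite spans about (405..478,140..252), the strip (430..462,157..235), the jig (338..382,212..306) and the pen (418,290). Next I'll measure these precisely.

```bash
cat > h.py <<'E'
import numpy as np, cv2
from bench import get_obs, vision
from scipy.spatial.transform import Rotation as R
def cal(n):
    c=vision.get_calibration(n); return np.array(c["camera_matrix"]),np.array(c["world_from_camera"])
def ray(n,uv,z):
    K,T=cal(n); uv=np.atleast_2d(uv).astype(float)
    d=np.c_[uv,np.ones(len(uv))]@np.linalg.inv(K).T@T[:3,:3].T
    return T[:3,3]+d*((z-T[2,3])/d[:,2])[:,None]
def proj(n,P):
    K,T=cal(n); P=np.atleast_2d(P); c=(P-T[:3,3])@T[:3,:3]; q=c@K.T; return q[:,:2]/q[:,2:]
E
python3 - <<'E'
from h import *
o=get_obs(); print(R.from_rotvec(o['orientation']).as_matrix().round(3))
f=cv2.imread('pics/top0.png')
c=f[120:330,320:500]; cv2.imwrite('pics/c1.png',cv2.resize(c,None,fx=2.85*1.0,fy=2.85,interpolation=cv2.INTER_CUBIC))
s=cv2.imread('pics/scene0.png')
cv2.imwrite('pics/c2.png',cv2.resize(s[150:310,300:470],None,fx=3.6,fy=3.6,interpolation=cv2.INTER_CUBIC))
hsv=cv2.cvtColor(f,cv2.COLOR_BGR2HSV)
# granite+: dark mask in roi
roi=np.zeros(f.shape[:2],np.uint8); roi[130:262,395:490]=1
m=((hsv[:,:,2]<95)&(roi>0)).astype(np.uint8)
m=cv2.morphologyEx(m,cv2.MORPH_OPEN,np.ones((3,3)))
cs,_=cv2.findContours(m,0,2); C=max(cs,key=cv2.contourArea)
print('gran',cv2.minAreaRect(C))
# strip
roi[:]=0; roi[146:246,412:474]=1
m=((hsv[:,:,2]>140)&(roi>0)).astype(np.uint8)
cs,_=cv2.findContours(m,0,2); C=max(cs,key=cv2.contourArea)
r=cv2.minAreaRect(C);b=cv2.boxPoints(r); print('strip',r,b)
W=ray('top',b,0.053)[:,:2]; print(W.round(4),W.mean(0))
print([np.linalg.norm(W[i]-W[i-1]).round(4) for i in range(4)])
E
```

```text
[[ 0.24  -0.001  0.971]
 [-0.971  0.002  0.24 ]
 [-0.002 -1.    -0.   ]]
gran ((441.1170349121094, 198.306396484375), (66.47174072265625, 103.0945816040039), 7.969610214233398)
strip ((445.61749267578125, 193.8424072265625), (24.786479949951172, 73.93754577636719), 10.124671936035156) [[426.91846 228.05687]
 [439.91602 155.2707 ]
 [464.31653 159.62794]
 [451.31897 232.41411]]
[[ 0.5611 -0.0832]
 [ 0.7212 -0.1118]
 [ 0.713  -0.1641]
 [ 0.5533 -0.1344]] [ 0.63717049 -0.12333457]
[np.float64(0.0518), np.float64(0.1626), np.float64(0.053), np.float64(0.1624)]
```

View pics/c1.png

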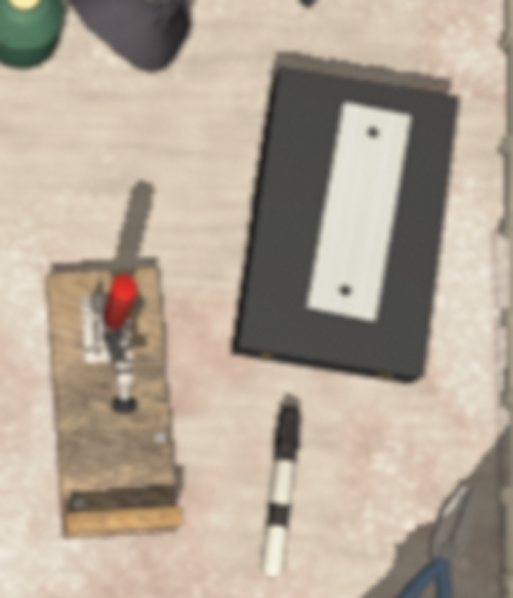

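View pics/c2.png

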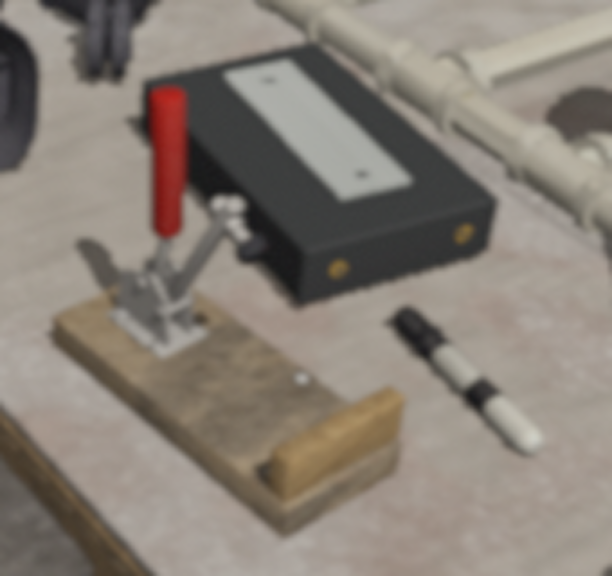

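```bash
python3 - <<'E'
from h import *
f=cv2.imread('pics/top0.png'); s=cv2.imread('pics/scene0.png')
cv2.imwrite('pics/c3.png',cv2.resize(f[205:312,330:390],None,fx=5.5,fy=5.5,interpolation=cv2.INTER_CUBIC))
cv2.imwrite('pics/c4.png',cv2.resize(s[165:300,310:420],None,fx=4.4,fy=4.4,interpolation=cv2.INTER_CUBIC))
g=lambda L:np.array(L)/2.85+np.array([320,120])-0.3
P=ray('top',g([(278,68),(458,97),(424,372),(236,349)]),0.05); print('gran top',P.round(4))
P=ray('top',g([(289,400),(272,573)]),0.012); print('pen',P.round(4))
E
```

```text
gran top [[ 0.7471 -0.0636  0.05  ]
 [ 0.7283 -0.1998  0.05  ]
 [ 0.517  -0.1706  0.05  ]
 [ 0.5301 -0.0324  0.05  ]]
pen [[ 0.4984 -0.0786  0.012 ]
 [ 0.3685 -0.0657  0.012 ]]
```

View pics/c3.png

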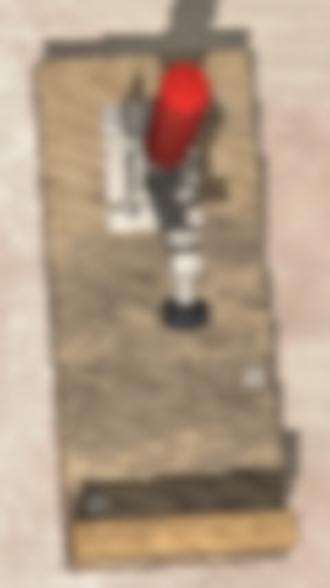

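View pics/c4.png

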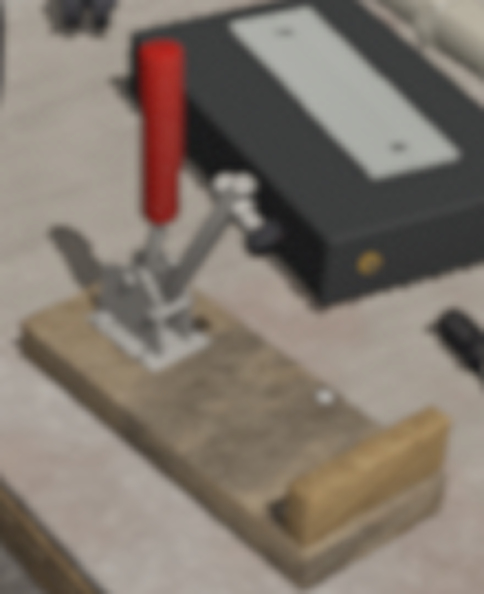

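```bash
python3 - <<'E'
from h import *
g=lambda L:np.array(L)/5.5+np.array([330,205])-0.4
print('board top',ray('top',g([(38,65),(247,47),(268,262)]),0.024).round(4))
print('stop top edge',ray('top',g([(76,522),(298,512)]),0.054).round(4))
print('stop front top edge', ray('top',g([(72,560),(297,545)]),0.054).round(4))
print('stop bottom inner',ray('top',g([(75,480),(285,470)]),0.024).round(4))
print('pad',ray('top',g([(185,313)]),0.115).round(4),'handle tip',ray('top',g([(187,85)]),0.178).round(4))
k=lambda L:np.array(L)/4.4+np.array([310,165])-0.4
print('S board top: left-far, farR, nearL',ray('scene',k([(22,325),(305,553)]),0.024).round(4))
print('S stop top face',ray('scene',k([(293,485),(432,407),(450,412),(309,500)]),0.054).round(4))
print('S pad',ray('scene',k([(262,238)]),0.11).round(4),'tip',ray('scene',k([(163,48)]),0.178).round(4))
print('S gran',ray('scene',k([(133,38),(328,246)]),0.05).round(4))
print('S strip',ray('scene',k([(376,180),(462,156),(232,24),(312,5)]),0.053).round(4))
E
```

```text
board top [[0.5865 0.1064 0.024 ]
 [0.5962 0.0243 0.024 ]
 [0.511  0.0152 0.024 ]]
stop top edge [[0.4064 0.0893 0.054 ]
 [0.4126 0.0064 0.054 ]]
stop front top edge [[0.3922 0.0905 0.054 ]
 [0.4003 0.0066 0.054 ]]
stop bottom inner [[0.4242 0.0885 0.024 ]
 [0.4304 0.0078 0.024 ]]
pad [[0.4784 0.055  0.115 ]] handle tip [[0.5488 0.0609 0.178 ]]
S board top: left-far, farR, nearL [[0.5842 0.1087 0.024 ]
 [0.3932 0.0894 0.024 ]]
S stop top face [[0.4044 0.0902 0.054 ]
 [0.4114 0.0092 0.054 ]
 [0.4049 0.0048 0.054 ]
 [0.3939 0.0902 0.054 ]]
S pad [[0.4891 0.0467 0.11  ]] tip [[0.5489 0.0603 0.178 ]]
S gran [[ 0.741  -0.0619  0.05  ]
 [ 0.5307 -0.0305  0.05  ]]
S strip [[ 0.5586 -0.0832  0.053 ]
 [ 0.5523 -0.1343  0.053 ]
 [ 0.7205 -0.1147  0.053 ]
 [ 0.7138 -0.1662  0.053 ]]
```

>>> jog_arm([
  {"gripper": 0, "ty": -45, "ay": 0.14},
  {"ty": -45, "ay": 0.14},
  {"ty": -45, "ay": 0.142},
  {"tx": -40, "tz": 26},
  {"tx": -40, "tz": 26},
  {"tx": -40, "tz": 26},
  {"tx": -40, "tz": 26},
  {"tx": -40, "tz": 26},
  {"tx": -40, "tz": 26},
  {"tx": -40, "tz": 26},
  {"tx": -40, "tz": 26},
  {"tx": -40, "tz": 26},
], newtons=40)

```text
schema error: expected keys gripper, tx, ty, tz, ax, ay, az
```

>>> jog_arm([
  {"gripper": 0, "tx": 0, "ty": -45, "tz": 0, "ax": 0, "ay": 0.14, "az": 0},
  {"gripper": 0, "tx": 0, "ty": -45, "tz": 0, "ax": 0, "ay": 0.14, "az": 0},
  {"gripper": 0, "tx": 0, "ty": -45, "tz": 0, "ax": 0, "ay": 0.142, "az": 0},
  {"gripper": 0, "tx": -40, "ty": 0, "tz": 26, "ax": 0, "ay": 0, "az": 0},
  {"gripper": 0, "tx": -40, "ty": 0, "tz": 26, "ax": 0, "ay": 0, "az": 0},
  {"gripper": 0, "tx": -40, "ty": 0, "tz": 26, "ax": 0, "ay": 0, "az": 0},
  {"gripper": 0, "tx": -40, "ty": 0, "tz": 26, "ax": 0, "ay": 0, "az": 0},
  {"gripper": 0, "tx": -40, "ty": 0, "tz": 26, "ax": 0, "ay": 0, "az": 0},
  {"gripper": 0, "tx": -40, "ty": 0, "tz": 26, "ax": 0, "ay": 0, "az": 0},
  {"gripper": 0, "tx": -40, "ty": 0, "tz": 26, "ax": 0, "ay": 0, "az": 0},
  {"gripper": 0, "tx": -40, "ty": 0, "tz": 26, "ax": 0, "ay": 0, "az": 0},
  {"gripper": 0, "tx": -40, "ty": 0, "tz": 26, "ax": 0, "ay": 0, "az": 0},
], newtons=40)

```text
clock: 1.3
tcp_pos: [0.4575, -0.341, 0.3801]
orientation: [-1.119, 1.34, -1.34]
contact_force: [0.0, -0.0, 0.4]
grip_width: -0.0001
```

```bash
cat >> h.py <<'E'
def to(target,az=None):
    """target world TCP, az deg of tool x; print tool-frame shift in mm and ay"""
    o=get_obs(); M=R.from_rotvec(o['orientation']).as_matrix(); p=np.array(o['tcp_pos'])
    a=np.degrees(np.arctan2(M[1,0],M[0,0]))
    print('clk',round(o['clock'],2),'tcp',p.round(4),'az',a.round(2),'down',M[:,1].round(3),'F',np.round(o['contact_force'],1),'grip',round(o['grip_width'],4),'q',np.round(o['joints'],2))
    d=(np.array(target)-p)*1000
    print('shift in present tool axes mm',(M.T@d).round(1), 'ay needed', None if az is None else round(-np.radians((az-a+180)%360-180),4))
    if az is not None:
        N=R.from_euler('z',np.radians(az-a)).as_matrix()@M
        print('shift in turned axes',(N.T@d).round(1))
E
python3 -c "
from h import *
to([.6515,-.1267,.12],-100.3)"
```

```text
clk 1.3 tcp [ 0.4575 -0.341   0.3801] az -100.28 down [-0.  0. -1.] F [ 0.  -0.   0.4] grip -0.0001 q [ 0.62  0.21 -0.11  1.62  0.02  1.31 -1.24]
shift in present tool axes mm [-245.4  260.   152.7] ay needed 0.0004
shift in turned axes [-245.5  260.   152.6]
```

>>> jog_arm([
  {"gripper": 0, "tx": -35, "ty": 20, "tz": 22, "ax": 0, "ay": 0, "az": 0},
  {"gripper": 0, "tx": -35, "ty": 20, "tz": 22, "ax": 0, "ay": 0, "az": 0},
  {"gripper": 0, "tx": -35, "ty": 20, "tz": 22, "ax": 0, "ay": 0, "az": 0},
  {"gripper": 0, "tx": -35, "ty": 20, "tz": 22, "ax": 0, "ay": 0, "az": 0},
  {"gripper": 0, "tx": -35, "ty": 20, "tz": 22, "ax": 0, "ay": 0, "az": 0},
  {"gripper": 0, "tx": -35, "ty": 30, "tz": 22, "ax": 0, "ay": 0, "az": 0},
  {"gripper": 0, "tx": -35, "ty": 30, "tz": 21, "ax": 0, "ay": 0, "az": 0},
  {"gripper": 0, "tx": 0, "ty": 40, "tz": 0, "ax": 0, "ay": 0, "az": 0},
  {"gripper": 0, "tx": 0, "ty": 40, "tz": 0, "ax": 0, "ay": 0, "az": 0},
  {"gripper": 0, "tx": 0, "ty": 30, "tz": 0, "ax": 0, "ay": 0, "az": 0},
  {"gripper": 0, "tx": 0, "ty": 20, "tz": 0, "ax": 0, "ay": 0, "az": 0},
  {"gripper": 0, "tx": 0, "ty": 10, "tz": 0, "ax": 0, "ay": 0, "az": 0},
])

```text
clock: 2.5
tcp_pos: [0.6483, -0.1297, 0.0785]
orientation: [-1.122, 1.343, -1.338]
contact_force: [1.2, 0.3, 1.3]
grip_width: -0.0
```

```bash
python3 -c "
from h import *
to([.6515,-.1267,.067],-100.3)"
```

```text
clk 2.5 tcp [ 0.6483 -0.1297  0.0785] az -100.26 down [-0.004  0.001 -1.   ] F [1.2 0.3 1.3] grip -0.0 q [ 0.24  0.65 -0.19  1.7   0.16  0.82 -1.77]
shift in present tool axes mm [-3.6 11.5  2.7] ay needed 0.0007
shift in turned axes [-3.6 11.5  2.7]
```

>>> jog_arm([
  {"gripper": 0, "tx": -3.6, "ty": 5, "tz": 2.7, "ax": 0, "ay": 0, "az": 0},
  {"gripper": 0, "tx": 0, "ty": 3, "tz": 0, "ax": 0, "ay": 0, "az": 0},
  {"gripper": 0, "tx": 0, "ty": 1.5, "tz": 0, "ax": 0, "ay": 0, "az": 0},
  {"gripper": 0, "tx": 0, "ty": 1, "tz": 0, "ax": 0, "ay": 0, "az": 0},
  {"gripper": 0, "tx": 0, "ty": 0, "tz": 0, "ax": 0, "ay": 0, "az": 0},
])

```text
clock: 3.0
tcp_pos: [0.6536, -0.127, 0.0715]
orientation: [-1.118, 1.339, -1.341]
contact_force: [-0.2, -1.1, 0.9]
grip_width: -0.0001
```

>>> jog_arm([
  {"gripper": 0, "tx": 0, "ty": 2, "tz": 0, "ax": 0, "ay": 0, "az": 0},
  {"gripper": 0, "tx": 0, "ty": 1, "tz": 0, "ax": 0, "ay": 0, "az": 0},
  {"gripper": 0, "tx": 0, "ty": 0.5, "tz": 0, "ax": 0, "ay": 0, "az": 0},
  {"gripper": 0, "tx": 0, "ty": 0, "tz": 0, "ax": 0, "ay": 0, "az": 0},
])

```text
clock: 3.4
tcp_pos: [0.6533, -0.1269, 0.0673]
orientation: [-1.119, 1.34, -1.34]
contact_force: [-0.1, 0.0, 0.2]
grip_width: 0.0
```

>>> jog_arm([
  {"gripper": 0, "tx": 0, "ty": 1, "tz": 0, "ax": 0, "ay": 0, "az": 0},
  {"gripper": 0, "tx": 0, "ty": 0, "tz": 0, "ax": 0, "ay": 0, "az": 0},
])

```text
clock: 3.6
tcp_pos: [0.6537, -0.1269, 0.0672]
orientation: [-1.119, 1.339, -1.341]
contact_force: [-2.0, -0.5, 4.9]
grip_width: 0.0004
```

>>> jog_arm([
  {"gripper": 0, "tx": 0, "ty": 0.6, "tz": 0, "ax": 0, "ay": 0, "az": 0},
  {"gripper": 0, "tx": 0, "ty": 0, "tz": -2, "ax": 0, "ay": 0, "az": 0},
  {"gripper": 0, "tx": 0, "ty": 0, "tz": -4, "ax": 0, "ay": 0, "az": 0},
  {"gripper": 0, "tx": 0, "ty": 0, "tz": -4, "ax": 0, "ay": 0, "az": 0},
])

```text
clock: 4.0
tcp_pos: [0.6452, -0.1252, 0.0672]
orientation: [-1.116, 1.337, -1.342]
contact_force: [1.5, -0.7, 6.3]
grip_width: -0.0001
```

```bash
cat >> h.py <<'E'
def snap(n,tag,box,s):
    f=vision.grab_frame(n)[:,:,::-1].copy(); cv2.imwrite(f'pics/{tag}_full.png',f)
    x0,y0,x1,y1=box; cv2.imwrite(f'pics/{tag}.png',cv2.resize(f[y0:y1,x0:x1],None,fx=s,fy=s,interpolation=cv2.INTER_CUBIC)); return f
E
python3 -c "
from h import *
to([.56,-.11,.067],-100.3)
snap('scene','s1',(320,140,480,280),4)"
```

```text
clk 4.0 tcp [ 0.6452 -0.1252  0.0672] az -100.27 down [ 0.004 -0.    -1.   ] F [ 1.5 -0.7  6.3] grip -0.0001 q [ 0.23  0.65 -0.19  1.72  0.16  0.78 -1.79]
shift in present tool axes mm [  0.2  -0.2 -86.6] ay needed 0.0005
shift in turned axes [  0.2  -0.2 -86.6]
```

View pics/s1.png

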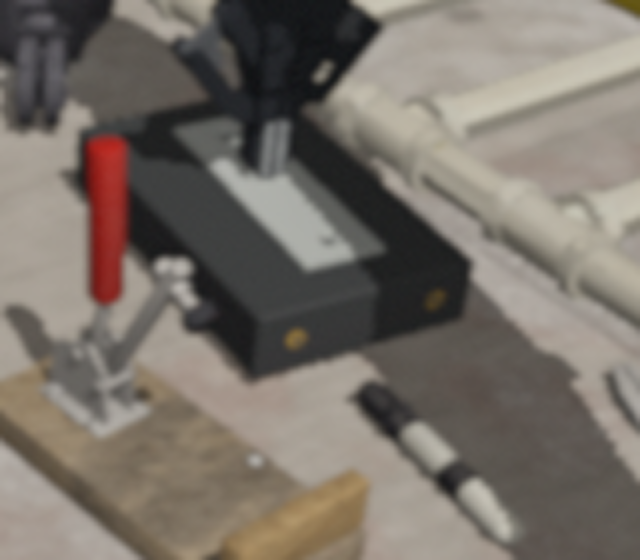

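The fingers rest on the strip. Its near corners are at about (396,208) and (416,202), a little nearer than before, so it is following. I'll keep sliding.

>>> jog_arm([
  {"gripper": 0, "tx": 0, "ty": 0.2, "tz": -5, "ax": 0, "ay": 0, "az": 0},
  {"gripper": 0, "tx": 0, "ty": 0, "tz": -6, "ax": 0, "ay": 0, "az": 0},
  {"gripper": 0, "tx": 0, "ty": 0, "tz": -6, "ax": 0, "ay": 0, "az": 0},
  {"gripper": 0, "tx": 0, "ty": 0, "tz": -6, "ax": 0, "ay": 0, "az": 0},
  {"gripper": 0, "tx": 0, "ty": 0, "tz": -6, "ax": 0, "ay": 0, "az": 0},
  {"gripper": 0, "tx": 0, "ty": 0, "tz": -6, "ax": 0, "ay": 0, "az": 0},
])

```text
clock: 4.65
tcp_pos: [0.6109, -0.119, 0.0671]
orientation: [-1.115, 1.336, -1.342]
contact_force: [1.8, -0.2, 7.3]
grip_width: 0.0001
```

```bash
python3 -c "
from h import *
to([.56,-.11,.067],-100.3)
snap('scene','s2',(320,140,480,280),4)
k=lambda L:np.array(L)/4+np.array([320,140])-0.4
print(ray('scene',k([(304,272),(386,250)]),0.053))"
```

```text
clk 4.65 tcp [ 0.6109 -0.119   0.0671] az -100.27 down [ 0.005 -0.    -1.   ] F [ 1.8 -0.2  7.3] grip 0.0001 q [ 0.24  0.61 -0.19  1.81  0.16  0.74 -1.8 ]
shift in present tool axes mm [  0.2  -0.1 -51.7] ay needed 0.0005
shift in turned axes [  0.3  -0.1 -51.7]
[[ 0.55175941 -0.07896158  0.053     ]
 [ 0.54435281 -0.13158684  0.053     ]]
```

View pics/s2.png

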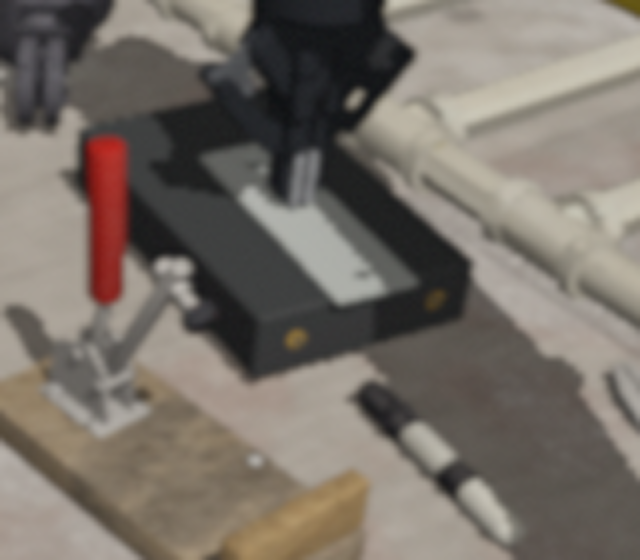

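The strip's near corners, at (405,216) and (425,212), are now about at the granite's near edge. It sticks to the fingers, so I'll slide about 60 mm more.

>>> jog_arm([
  {"gripper": 0, "tx": 0, "ty": 0, "tz": -6, "ax": 0, "ay": 0, "az": 0},
  {"gripper": 0, "tx": 0, "ty": 0, "tz": -6, "ax": 0, "ay": 0, "az": 0},
  {"gripper": 0, "tx": 0, "ty": 0, "tz": -6, "ax": 0, "ay": 0, "az": 0},
  {"gripper": 0, "tx": 0, "ty": 0, "tz": -6, "ax": 0, "ay": 0, "az": 0},
  {"gripper": 0, "tx": 0, "ty": 0, "tz": -6, "ax": 0, "ay": 0, "az": 0},
  {"gripper": 0, "tx": 0, "ty": 0, "tz": -6, "ax": 0, "ay": 0, "az": 0},
  {"gripper": 0, "tx": 0, "ty": 0, "tz": -6, "ax": 0, "ay": 0, "az": 0},
  {"gripper": 0, "tx": 0, "ty": 0, "tz": -6, "ax": 0, "ay": 0, "az": 0},
])

```text
clock: 5.5
tcp_pos: [0.5639, -0.1105, 0.0671]
orientation: [-1.115, 1.336, -1.342]
contact_force: [2.7, 0.3, 7.3]
grip_width: 0.0001
```

```bash
python3 -c "
from h import *
to([.56,-.11,.067],-100.3)
snap('scene','s3',(320,140,480,280),4)
snap('top','t3',(390,120,490,270),4)
"
```

```text
clk 5.5 tcp [ 0.5639 -0.1105  0.0671] az -100.27 down [ 0.005 -0.    -1.   ] F [2.7 0.3 7.3] grip 0.0001 q [ 0.24  0.55 -0.2   1.93  0.17  0.68 -1.81]
shift in present tool axes mm [ 0.3  0.1 -3.9] ay needed 0.0005
shift in turned axes [ 0.3  0.1 -3.9]
```

View pics/s3.png

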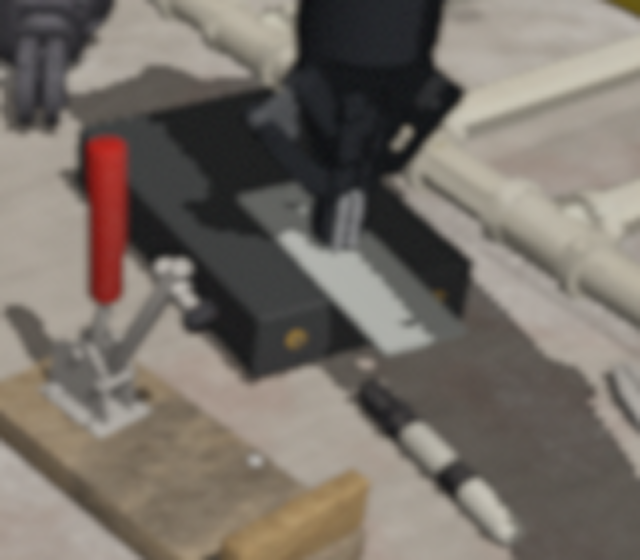

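View pics/t3.png

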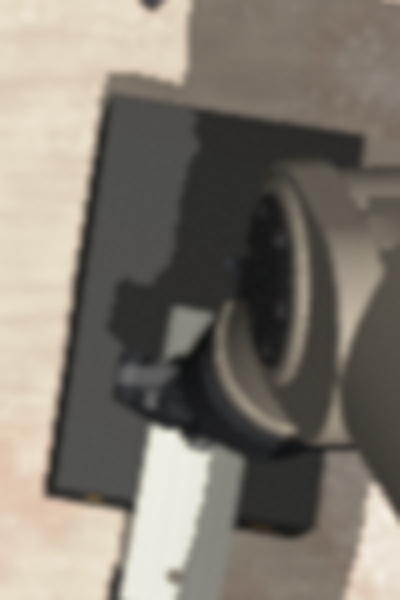

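```bash
python3 -c "
from h import *
k=lambda L:np.array(L)/4+np.array([320,140])-0.4
P=ray('scene',k([(340,306),(420,287),(388,357),(466,332)]),0.053);print(P.round(4))
n=np.array([np.cos(np.radians(-7.8)),np.sin(np.radians(-7.8))])
print(((np.array([.6306,-.1166])-P[:,:2])@n-0.11).round(4))
"
```

```text
[[ 0.5171 -0.0746  0.053 ]
 [ 0.5078 -0.123   0.053 ]
 [ 0.47   -0.0659  0.053 ]
 [ 0.4647 -0.1152  0.053 ]]
[0.0081 0.0108 0.056  0.0546]
```

>>> jog_arm([
  {"gripper": 0, "tx": 0, "ty": 0, "tz": -4, "ax": 0, "ay": 0, "az": 0},
  {"gripper": 0, "tx": 0, "ty": 0, "tz": -2, "ax": 0, "ay": 0, "az": 0},
  {"gripper": 0, "tx": 0, "ty": 0, "tz": 0, "ax": 0, "ay": 0, "az": 0},
  {"gripper": 0, "tx": 0, "ty": -5, "tz": 0, "ax": 0, "ay": 0, "az": 0},
  {"gripper": 0, "tx": 0, "ty": -25, "tz": 0, "ax": 0, "ay": 0, "az": 0},
  {"gripper": 0, "tx": 0, "ty": -40, "tz": 0, "ax": 0, "ay": 0, "az": 0},
  {"gripper": 85, "tx": 0, "ty": -20, "tz": -40, "ax": 0, "ay": 0, "az": 0},
  {"gripper": 85, "tx": 0, "ty": 0, "tz": -30, "ax": 0, "ay": 0, "az": 0},
  {"gripper": 85, "tx": 0, "ty": 0, "tz": 0, "ax": 0, "ay": 0, "az": 0},
  {"gripper": 85, "tx": 0, "ty": 0, "tz": 0, "ax": 0, "ay": 0, "az": 0},
])

```text
clock: 6.6
tcp_pos: [0.4867, -0.0968, 0.1557]
orientation: [-1.119, 1.34, -1.34]
contact_force: [-0.9, 0.4, -0.0]
grip_width: 0.058
```

```bash
python3 -c "
from h import *
to([.477,-.0925,.043],-100.3)
snap('scene','s4',(320,140,480,280),4)
snap('top','t4',(390,120,490,270),4)
"
```

```text
clk 6.6 tcp [ 0.4867 -0.0968  0.1557] az -100.27 down [ 0. -0. -1.] F [-0.9  0.4 -0. ] grip 0.058 q [ 0.28  0.31 -0.24  2.05  0.1   0.79 -1.78]
shift in present tool axes mm [ -2.6 112.7 -10.3] ay needed 0.0005
shift in turned axes [ -2.6 112.7 -10.3]
```

View pics/s4.png

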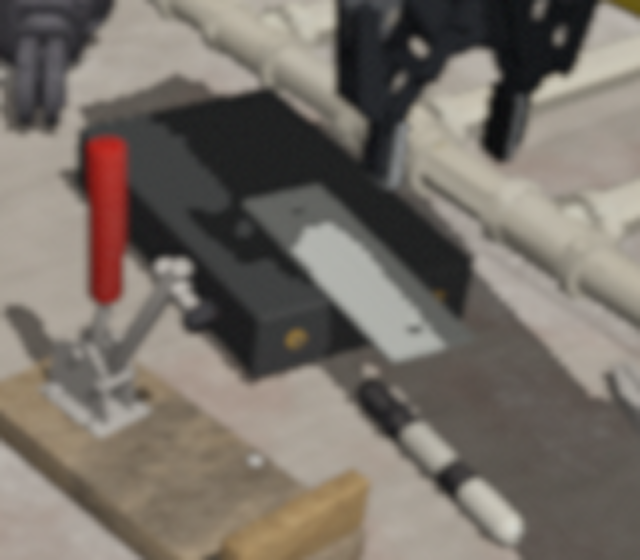

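View pics/t4.png

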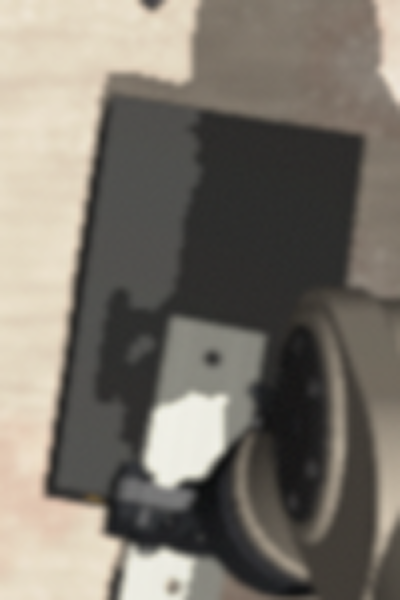

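```bash
python3 -c "
from h import *
k=lambda L:np.array(L)/4+np.array([320,140])-0.4
g=lambda L:np.array(L)/4+np.array([390,120])-0.4
P=ray('scene',k([(395,363),(472,338),(242,202),(320,183)]),0.053)[:,:2];print(P.round(4),P.mean(0))
T=ray('top',g([(172,313),(268,330)]),0.053)[:,:2];print(T.round(4))
a,b,c,d=P; v=(c+d-a-b)/2; print(np.degrees(np.arctan2(v[1],v[0])),np.linalg.norm(v),(a+b)/2,(c+d)/2, T.mean(0))
h=ray('scene',k([(414,329),(298,210)]),0.053)[:,:2]; v=h[1]-h[0]; print('holes',h,np.degrees(np.arctan2(v[1],v[0])),np.linalg.norm(v))
n=np.array([np.cos(np.radians(-7.8)),np.sin(np.radians(-7.8))])
print(((np.array([.6306,-.1166])-P[:2])@n-0.11).round(4))
"
```

```text
[[ 0.4643 -0.0655]
 [ 0.4592 -0.1141]
 [ 0.6253 -0.0945]
 [ 0.6176 -0.1463]] [ 0.54157924 -0.10512489]
[[ 0.6267 -0.0955]
 [ 0.619  -0.1463]]
-10.847728401356864 0.16263197256410555 [ 0.4617163  -0.08982126] [ 0.62144217 -0.12042852] [ 0.6228397  -0.12088542]
holes [[ 0.48097059 -0.09390527]
 [ 0.60176749 -0.11650165]] -10.595352086054607 0.12289218014849611
[0.0617 0.0602]
```

The strip overhangs by about 60 mm. Its near corners are at (418,230) and (438,224), and its yaw is about -10.5°. I'll go down around that end.

>>> jog_arm([
  {"gripper": 85, "tx": -2.3, "ty": 0, "tz": -8.5, "ax": 0, "ay": 0, "az": 0},
  {"gripper": 85, "tx": 0, "ty": 20, "tz": 0, "ax": 0, "ay": 0, "az": 0},
  {"gripper": 85, "tx": 0, "ty": 30, "tz": 0, "ax": 0, "ay": 0, "az": 0},
  {"gripper": 85, "tx": 0, "ty": 30, "tz": 0, "ax": 0, "ay": 0, "az": 0},
  {"gripper": 85, "tx": 0, "ty": 20, "tz": 0, "ax": 0, "ay": 0, "az": 0},
  {"gripper": 85, "tx": 0, "ty": 12.5, "tz": 0, "ax": 0, "ay": 0, "az": 0},
  {"gripper": 85, "tx": 0, "ty": 0, "tz": 0, "ax": 0, "ay": 0, "az": 0},
  {"gripper": 85, "tx": 0, "ty": 0, "tz": 0, "ax": 0, "ay": 0, "az": 0},
])

```text
clock: 7.5
tcp_pos: [0.4795, -0.0929, 0.0433]
orientation: [-1.119, 1.34, -1.34]
contact_force: [0.5, 0.6, 1.1]
grip_width: 0.0851
```

```bash
python3 -c "
from h import *
to([.4787,-.093,.043],-100.5)
snap('scene','s5',(320,140,480,280),4)
"
```

```text
clk 7.5 tcp [ 0.4795 -0.0929  0.0433] az -100.27 down [ 0.  0. -1.] F [0.5 0.6 1.1] grip 0.0851 q [ 0.23  0.49 -0.2   2.13  0.19  0.54 -1.86]
shift in present tool axes mm [ 0.2  0.3 -0.7] ay needed 0.0041
shift in turned axes [ 0.3  0.3 -0.7]
```

View pics/s5.png

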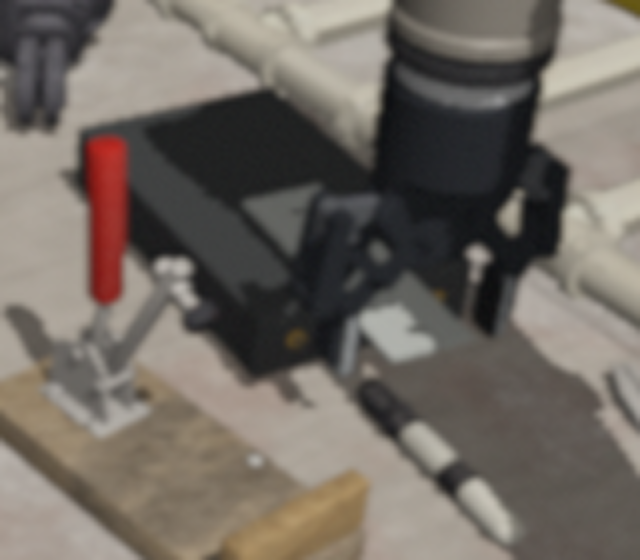

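The fingers straddle the strip's end, with the left fingertip at about (407,233) and above the pen. I'll close.

>>> jog_arm([
  {"gripper": 40, "tx": 0, "ty": 0, "tz": 0, "ax": 0, "ay": 0, "az": 0},
  {"gripper": 40, "tx": 0, "ty": 0, "tz": 0, "ax": 0, "ay": 0, "az": 0},
  {"gripper": 40, "tx": 0, "ty": 0, "tz": 0, "ax": 0, "ay": 0, "az": 0},
  {"gripper": 40, "tx": 0, "ty": 0, "tz": 0, "ax": 0, "ay": 0, "az": 0},
  {"gripper": 40, "tx": 0, "ty": 0, "tz": 0, "ax": 0, "ay": 0, "az": 0},
  {"gripper": 40, "tx": 0, "ty": 0, "tz": 0, "ax": 0, "ay": 0, "az": 0},
], newtons=60)

```text
clock: 8.15
tcp_pos: [0.4795, -0.0931, 0.0433]
orientation: [-1.118, 1.339, -1.341]
contact_force: [0.3, 0.0, 2.4]
grip_width: 0.048
```

```bash
python3 -c "
from h import *
snap('scene','s6',(320,140,480,280),4)
"
```

View pics/s6.png

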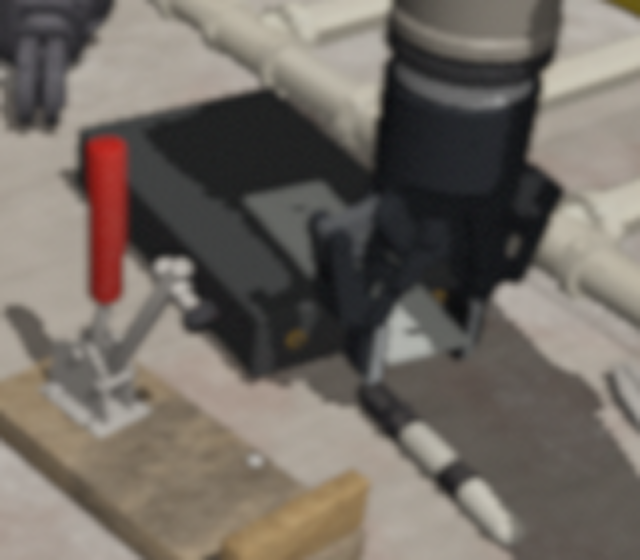

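The fingers now hold the strip by both long edges, with the left tip at (414,235). I'll lift a little and check.

>>> jog_arm([
  {"gripper": 40, "tx": 0, "ty": -4, "tz": 0, "ax": 0, "ay": 0, "az": 0},
  {"gripper": 40, "tx": 0, "ty": -8, "tz": 0, "ax": 0, "ay": 0, "az": 0},
  {"gripper": 40, "tx": 0, "ty": -8, "tz": 0, "ax": 0, "ay": 0, "az": 0},
  {"gripper": 40, "tx": 0, "ty": 0, "tz": 0, "ax": 0, "ay": 0, "az": 0},
  {"gripper": 40, "tx": 0, "ty": 0, "tz": 0, "ax": 0, "ay": 0, "az": 0},
])

```text
clock: 8.7
tcp_pos: [0.4792, -0.093, 0.0634]
orientation: [-1.119, 1.34, -1.34]
contact_force: [-0.3, 0.1, -1.2]
grip_width: 0.048
```

```bash
python3 -c "
from h import *
snap('scene','s7',(320,140,480,280),4)
print(get_obs()['moment'])
"
```

```text
[ 0.02792427  0.08590629 -0.01146038]
```

View pics/s7.png

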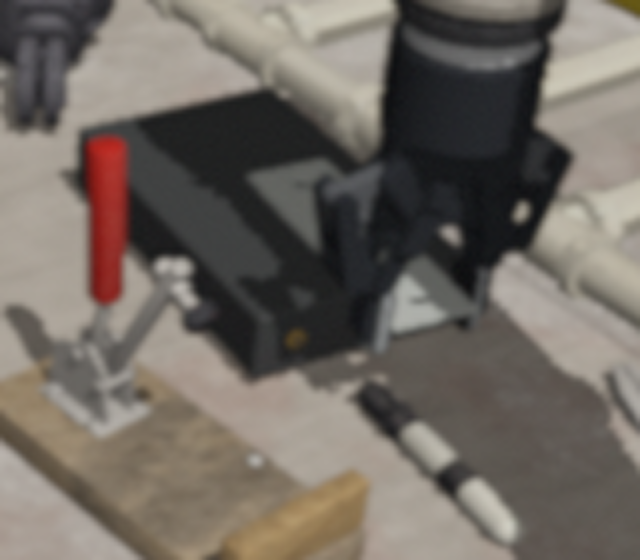

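>>> jog_arm([
  {"gripper": 40, "tx": 0, "ty": -15, "tz": 0, "ax": 0, "ay": 0, "az": 0},
  {"gripper": 40, "tx": 0, "ty": -20, "tz": 0, "ax": 0, "ay": 0, "az": 0},
  {"gripper": 40, "tx": 10, "ty": -15, "tz": -5, "ax": 0, "ay": 0, "az": 0},
  {"gripper": 40, "tx": 15, "ty": -7, "tz": -5, "ax": 0, "ay": 0, "az": 0},
  {"gripper": 40, "tx": 15, "ty": 0, "tz": -5, "ax": 0, "ay": -0.03, "az": 0},
  {"gripper": 40, "tx": 10, "ty": 0, "tz": 0, "ax": 0, "ay": -0.06, "az": 0},
  {"gripper": 40, "tx": 0, "ty": 0, "tz": 0, "ax": 0, "ay": -0.1, "az": 0},
  {"gripper": 40, "tx": 0, "ty": 0, "tz": 0, "ax": 0, "ay": -0.12, "az": 0},
  {"gripper": 40, "tx": 0, "ty": 0, "tz": 0, "ax": 0, "ay": -0.12, "az": 0},
  {"gripper": 40, "tx": 0, "ty": 0, "tz": 0, "ax": 0, "ay": -0.12, "az": 0},
  {"gripper": 40, "tx": 0, "ty": 0, "tz": 0, "ax": 0, "ay": -0.12, "az": 0},
  {"gripper": 40, "tx": 0, "ty": 0, "tz": 0, "ax": 0, "ay": -0.12, "az": 0},
])

```text
clock: 9.95
tcp_pos: [0.4553, -0.1395, 0.1197]
orientation: [-1.44, 0.745, -0.744]
contact_force: [0.5, -0.0, -0.7]
grip_width: 0.0474
```

```bash
python3 -c "
from h import *
to([.4513,-.1317,.1],5.3)
"
```

```text
clk 9.95 tcp [ 0.4553 -0.1395  0.1197] az -54.72 down [-0.001  0.    -1.   ] F [ 0.5 -0.  -0.7] grip 0.0474 q [ 0.51  0.36 -0.4   2.11  0.21  0.71 -0.99]
shift in present tool axes mm [-8.7 19.7  1.2] ay needed -1.0476
shift in turned axes [-3.3 19.7  8.2]
```

>>> jog_arm([
  {"gripper": 40, "tx": 0, "ty": 0, "tz": 0, "ax": 0, "ay": -0.13, "az": 0},
  {"gripper": 40, "tx": 0, "ty": 0, "tz": 0, "ax": 0, "ay": -0.14, "az": 0},
  {"gripper": 40, "tx": 0, "ty": 0, "tz": 0, "ax": 0, "ay": -0.14, "az": 0},
  {"gripper": 40, "tx": 0, "ty": 0, "tz": 0, "ax": 0, "ay": -0.14, "az": 0},
  {"gripper": 40, "tx": 0, "ty": 0, "tz": 0, "ax": 0, "ay": -0.14, "az": 0},
  {"gripper": 40, "tx": 0, "ty": 0, "tz": 0, "ax": 0, "ay": -0.14, "az": 0},
  {"gripper": 40, "tx": 0, "ty": 0, "tz": 0, "ax": 0, "ay": -0.12, "az": 0},
  {"gripper": 40, "tx": 0, "ty": 0, "tz": 0, "ax": 0, "ay": -0.0976, "az": 0},
  {"gripper": 40, "tx": 0, "ty": 0, "tz": 0, "ax": 0, "ay": 0, "az": 0},
  {"gripper": 40, "tx": 0, "ty": 0, "tz": 0, "ax": 0, "ay": 0, "az": 0},
])

```text
clock: 10.95
tcp_pos: [0.4555, -0.1396, 0.1198]
orientation: [-1.57, -0.066, 0.067]
contact_force: [0.1, -0.3, -0.9]
grip_width: 0.0481
```

```bash
python3 -c "
from h import *
to([.4513,-.1317,.1],5.5)
snap('scene','s8',(310,160,480,290),4)
snap('top','t8',(330,190,490,320),4)
"
```

```text
clk 10.95 tcp [ 0.4555 -0.1396  0.1198] az 4.86 down [-0.  0. -1.] F [ 0.1 -0.3 -0.9] grip 0.0481 q [ 0.7   0.4  -0.63  2.1   0.34  0.75 -0.07]
shift in present tool axes mm [-3.5 19.8  8.2] ay needed -0.0112
shift in turned axes [-3.4 19.8  8.3]
```

View pics/s8.png

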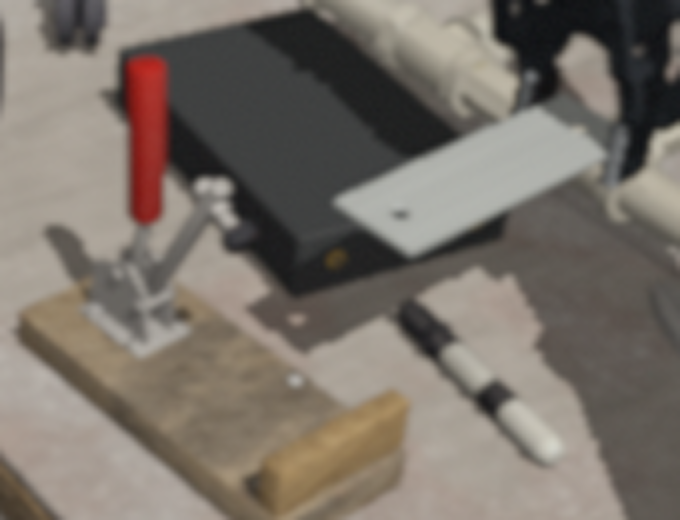

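View pics/t8.png

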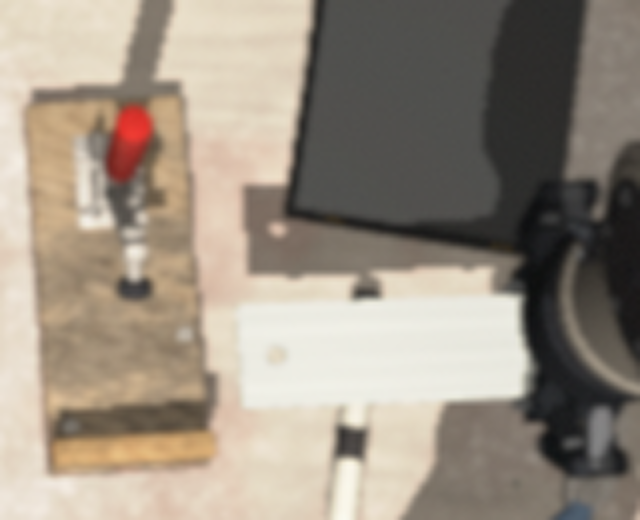

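```bash
cat >> h.py <<'E'
def tri(us,ut):
    Ps=[]
    for n in('scene','top'):
        K,T=cal(n); Ps.append(K@np.linalg.inv(T)[:3])
    X=cv2.triangulatePoints(Ps[0],Ps[1],np.array(us,float).T,np.array(ut,float).T); return (X[:3]/X[3]).T
E
python3 -c "
from h import *
k=lambda L:np.array(L)/4+np.array([310,160])-0.4
g=lambda L:np.array(L)/4+np.array([330,190])-0.4
us=k([(335,203),(411,256),(401,214)]);ut=g([(239,305),(242,408),(275,354)])
X=tri(us,ut);print(X.round(4))
for z in(.1,.11,.12,.125):
  a=ray('top',ut,z)[:,:2];b=ray('scene',us,z)[:,:2]; print(z,a.round(4).tolist(),b.round(4).tolist())
"

```

```text
[[ 0.4703  0.005   0.1249]
 [ 0.4201  0.003   0.1249]
 [ 0.4462 -0.0129  0.1266]]
0.1 [[0.4732, 0.0015], [0.422, -0.0003], [0.4492, -0.0165]] [[0.4968, -0.0202], [0.4436, -0.0225], [0.4724, -0.0416]]
0.11 [[0.472, 0.0029], [0.4213, 0.001], [0.4482, -0.015]] [[0.4862, -0.01], [0.4341, -0.0123], [0.4623, -0.031]]
0.12 [[0.4708, 0.0042], [0.4205, 0.0024], [0.4473, -0.0135]] [[0.4757, 0.0002], [0.4247, -0.0021], [0.4523, -0.0204]]
0.125 [[0.4702, 0.0049], [0.4201, 0.0031], [0.4468, -0.0128]] [[0.4705, 0.0053], [0.4199, 0.003], [0.4473, -0.0151]]
```

The strip is held level, with about 2° of sag. In the top view its free end is at (389.5..390.5,266..292). I'll lower and bring it in sideways over the board.

>>> jog_arm([
  {"gripper": 40, "tx": 0, "ty": 10, "tz": 0, "ax": 0, "ay": -0.014, "az": 0},
  {"gripper": 40, "tx": 0, "ty": 20, "tz": 0, "ax": 0, "ay": 0, "az": 0},
  {"gripper": 40, "tx": 0, "ty": 15, "tz": 10, "ax": 0, "ay": 0, "az": 0},
  {"gripper": 40, "tx": 2, "ty": 7, "tz": 18, "ax": 0, "ay": 0, "az": 0},
  {"gripper": 40, "tx": 0, "ty": 0, "tz": 20, "ax": 0, "ay": 0, "az": 0},
  {"gripper": 40, "tx": 0, "ty": 0, "tz": 20, "ax": 0, "ay": 0, "az": 0},
  {"gripper": 40, "tx": 0, "ty": 0, "tz": 20, "ax": 0, "ay": 0, "az": 0},
  {"gripper": 40, "tx": 0, "ty": 0, "tz": 20, "ax": 0, "ay": 0, "az": 0},
  {"gripper": 40, "tx": 0, "ty": 0, "tz": 12, "ax": 0, "ay": 0, "az": 0},
  {"gripper": 40, "tx": 0, "ty": 0, "tz": 8, "ax": 0, "ay": 0, "az": 0},
  {"gripper": 40, "tx": 0, "ty": 0, "tz": 0, "ax": 0, "ay": 0, "az": 0},
  {"gripper": 40, "tx": 0, "ty": 0, "tz": 0, "ax": 0, "ay": 0, "az": 0},
])

```text
clock: 12.25
tcp_pos: [0.4447, -0.0127, 0.0679]
orientation: [-1.57, -0.079, 0.08]
contact_force: [-0.2, -0.8, -0.9]
grip_width: 0.0477
```

```bash
python3 -c "
from h import *
to([.4448,-.0118,.068],5.5)
snap('scene','s9',(300,180,440,300),5)
snap('top','t9',(325,200,445,320),5)
"
```

```text
clk 12.25 tcp [ 0.4447 -0.0127  0.0679] az 5.79 down [-0. -0. -1.] F [-0.2 -0.8 -0.9] grip 0.0477 q [ 0.4   0.45 -0.6   2.2   0.44  0.61 -0.43]
shift in present tool axes mm [ 0.2 -0.1  0.9] ay needed 0.005
shift in turned axes [ 0.2 -0.1  0.9]
```

View pics/s9.png

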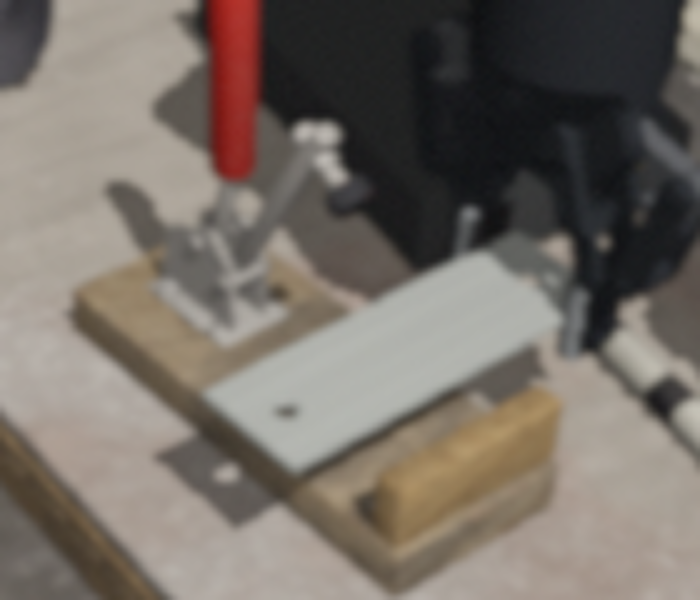

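View pics/t9.png

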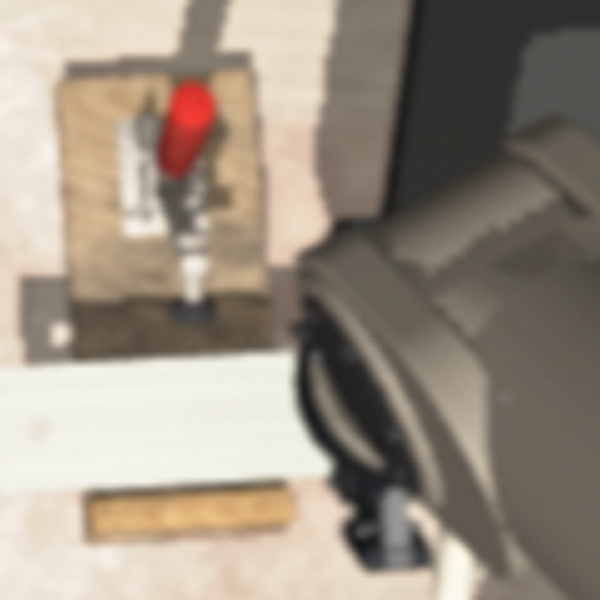

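In the top view the strip's near edge, (0,490) to (330,475) in the crop, is parallel to the stop's edge, (88,494) to (292,484). In the scene view it is clear of the stop. I'll lower it.

>>> jog_arm([
  {"gripper": 40, "tx": 0, "ty": 10, "tz": 0.9, "ax": 0, "ay": 0, "az": 0},
  {"gripper": 40, "tx": 0, "ty": 12, "tz": 0, "ax": 0, "ay": 0, "az": 0},
  {"gripper": 40, "tx": 0, "ty": 10, "tz": 0, "ax": 0, "ay": 0, "az": 0},
  {"gripper": 40, "tx": 0, "ty": 8, "tz": 0, "ax": 0, "ay": 0, "az": 0},
  {"gripper": 40, "tx": 0, "ty": 5, "tz": 0, "ax": 0, "ay": 0, "az": 0},
  {"gripper": 40, "tx": 0, "ty": 0, "tz": 0, "ax": 0, "ay": 0, "az": 0},
  {"gripper": 40, "tx": 0, "ty": 0, "tz": 0, "ax": 0, "ay": 0, "az": 0},
])

```text
clock: 13.05
tcp_pos: [0.4446, -0.011, 0.023]
orientation: [-1.569, -0.08, 0.08]
contact_force: [0.0, -0.8, -0.1]
grip_width: 0.0478
```

```bash
python3 -c "
from h import *
to([.4398,-.0123,.0195],5.5)
snap('scene','s10',(300,180,440,300),5)
snap('top','t10',(325,200,445,320),5)
"
```

```text
clk 13.05 tcp [ 0.4446 -0.011   0.023 ] az 5.84 down [-0.  0. -1.] F [ 0.  -0.8 -0.1] grip 0.0478 q [ 0.33  0.53 -0.53  2.22  0.54  0.52 -0.52]
shift in present tool axes mm [-5.   3.5 -0.8] ay needed 0.0059
shift in turned axes [-5.   3.5 -0.9]
```

View pics/s10.png

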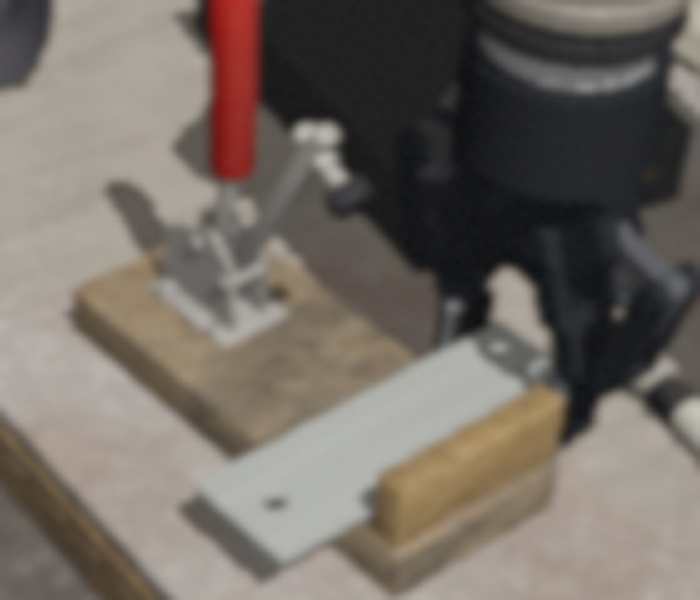

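View pics/t10.png

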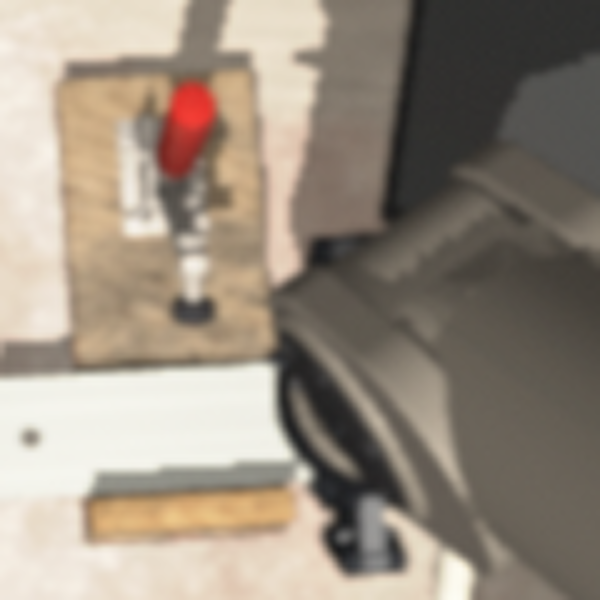

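```bash
python3 -c "
from h import *
k=lambda L:np.array(L)/5+np.array([300,180])-0.4
a=ray('scene',k([(198,493),(279,567),(275,503)]),0.027);print(a.round(4),a[:2].mean(0))
g=lambda L:np.array(L)/5+np.array([325,200])-0.4
print('hole top',ray('top',g([(30,437)]),0.027).round(4))
print('stop',ray('top',g([(88,494),(294,485)]),0.054).round(4))
print('board edges',ray('top',g([(75,340),(272,330),(60,85),(250,72)]),0.024).round(4))
print('bright hole expected jigframe: C+62mm v')
"

```

```text
[[0.4554 0.1348 0.027 ]
 [0.408  0.1319 0.027 ]
 [0.4358 0.1135 0.027 ]] [0.43171906 0.13333323 0.027     ]
hole top [[0.4335 0.1155 0.027 ]]
stop [[0.4086 0.0918 0.054 ]
 [0.4148 0.0072 0.054 ]]
board edges [[0.4755 0.0973 0.024 ]
 [0.4823 0.0134 0.024 ]
 [0.5861 0.1062 0.024 ]
 [0.5943 0.0241 0.024 ]]
bright hole expected jigframe: C+62mm v
```

>>> jog_arm([
  {"gripper": 40, "tx": 0, "ty": 1.5, "tz": -0.7, "ax": 0, "ay": 0, "az": 0},
  {"gripper": 40, "tx": 0, "ty": 1.5, "tz": -0.6, "ax": 0, "ay": 0, "az": 0},
  {"gripper": 40, "tx": -2, "ty": 0, "tz": 0, "ax": 0, "ay": 0, "az": 0},
  {"gripper": 40, "tx": -1.5, "ty": 0, "tz": 0, "ax": 0, "ay": 0, "az": 0},
  {"gripper": 40, "tx": 0, "ty": 0, "tz": 0, "ax": 0, "ay": 0, "az": 0},
  {"gripper": 40, "tx": 0, "ty": 0, "tz": 0, "ax": 0, "ay": 0, "az": 0},
])

```text
clock: 13.75
tcp_pos: [0.4416, -0.0128, 0.0202]
orientation: [-1.569, -0.08, 0.079]
contact_force: [1.3, -0.7, -0.3]
grip_width: 0.0479
```

>>> jog_arm([
  {"gripper": 40, "tx": -1, "ty": 0.5, "tz": 0, "ax": 0, "ay": 0, "az": 0},
  {"gripper": 40, "tx": -0.5, "ty": 0, "tz": 0, "ax": 0, "ay": 0, "az": 0},
  {"gripper": 40, "tx": 0, "ty": 0, "tz": 0, "ax": 0, "ay": 0, "az": 0},
  {"gripper": 40, "tx": 0, "ty": 0, "tz": 0, "ax": 0, "ay": 0, "az": 0},
])

```text
clock: 14.15
tcp_pos: [0.4414, -0.0128, 0.02]
orientation: [-1.569, -0.082, 0.077]
contact_force: [5.5, -0.1, -0.5]
grip_width: 0.0478
```

```bash
python3 -c "
from h import *
to([.4398,-.0123,.0195],5.5)
print(get_obs()['moment'])
snap('scene','s11',(330,220,430,310),7)
"
```

```text
clk 14.15 tcp [ 0.4414 -0.0128  0.02  ] az 5.8 down [ 0.003  0.001 -1.   ] F [ 5.5 -0.1 -0.5] grip 0.0478 q [ 0.32  0.53 -0.52  2.23  0.55  0.5  -0.52]
shift in present tool axes mm [-1.6  0.5  0.6] ay needed 0.0052
shift in turned axes [-1.6  0.5  0.6]
[-0.1623845  -1.00865197 -0.07465471]
```

View pics/s11.png

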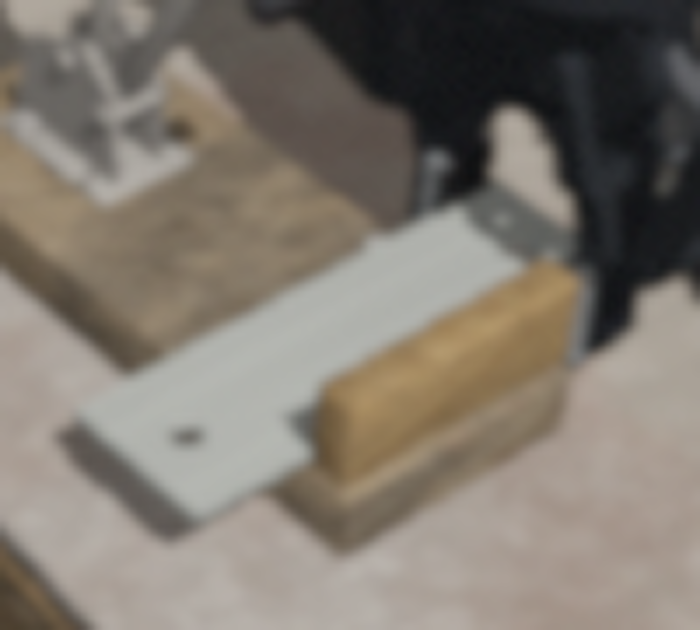

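Contact with the stop is felt (5.5 N), but the moment about z is small. That puts the contact near the stop's right end, so I'll turn the free end toward the stop.

>>> jog_arm([
  {"gripper": 40, "tx": 0, "ty": 0, "tz": 0, "ax": 0, "ay": -0.01, "az": 0},
  {"gripper": 40, "tx": 0, "ty": 0, "tz": 0, "ax": 0, "ay": 0, "az": 0},
  {"gripper": 40, "tx": 0, "ty": 0, "tz": 0, "ax": 0, "ay": 0, "az": 0},
])

```text
clock: 14.5
tcp_pos: [0.4416, -0.0126, 0.02]
orientation: [-1.568, -0.089, 0.084]
contact_force: [6.2, 0.0, -1.8]
grip_width: 0.0478
```

```bash
python3 -c "
from h import *
to([.4398,-.0123,.0195],5.5)
print(get_obs()['moment'])
"
```

```text
clk 14.5 tcp [ 0.4416 -0.0126  0.02  ] az 6.32 down [ 0.003  0.001 -1.   ] F [ 6.2  0.  -1.8] grip 0.0478 q [ 0.33  0.53 -0.52  2.23  0.55  0.5  -0.52]
shift in present tool axes mm [-1.8  0.5  0.5] ay needed 0.0143
shift in turned axes [-1.8  0.5  0.5]
[-0.05774385 -1.08951655 -0.41941184]
```

The moment is now -0.42 N·m at 6.2 N, so the contact centre is about 68 mm out, at the middle of the stop. That means it is flush. I'll lower the last bit and release.

>>> jog_arm([
  {"gripper": 40, "tx": 0, "ty": 1, "tz": 0, "ax": 0, "ay": 0, "az": 0},
  {"gripper": 40, "tx": 0, "ty": 0.7, "tz": 0, "ax": 0, "ay": 0, "az": 0},
  {"gripper": 40, "tx": 0, "ty": 0, "tz": 0, "ax": 0, "ay": 0, "az": 0},
  {"gripper": 40, "tx": 0, "ty": 0, "tz": 0, "ax": 0, "ay": 0, "az": 0},
])

```text
clock: 14.9
tcp_pos: [0.4416, -0.0125, 0.0183]
orientation: [-1.568, -0.089, 0.084]
contact_force: [5.3, -0.1, -0.2]
grip_width: 0.048
```

```bash
python3 -c "
from h import *
to([.4398,-.0123,.0195],5.5)
print(get_obs()['moment'])
"
```

```text
clk 14.9 tcp [ 0.4416 -0.0125  0.0183] az 6.32 down [ 0.003  0.001 -1.   ] F [ 5.3 -0.1 -0.2] grip 0.048 q [ 0.32  0.53 -0.52  2.23  0.55  0.5  -0.52]
shift in present tool axes mm [-1.8 -1.2  0.4] ay needed 0.0143
shift in turned axes [-1.8 -1.2  0.4]
[ 0.11169664 -1.03803941 -0.42592363]
```

>>> jog_arm([
  {"gripper": 58, "tx": 0, "ty": 0, "tz": 0, "ax": 0, "ay": 0, "az": 0},
  {"gripper": 58, "tx": 0, "ty": 0, "tz": 0, "ax": 0, "ay": 0, "az": 0},
  {"gripper": 58, "tx": 0, "ty": 0, "tz": 0, "ax": 0, "ay": 0, "az": 0},
])

```text
clock: 15.2
tcp_pos: [0.4388, -0.013, 0.0175]
orientation: [-1.569, -0.087, 0.089]
contact_force: [0.1, -0.3, -0.3]
grip_width: 0.0582
```

```bash
python3 -c "
from h import *
to([.4398,-.0123,.0195],5.5)
snap('scene','s12',(330,220,430,310),7)
snap('top','t12',(325,200,445,320),5)
"
```

```text
clk 15.2 tcp [ 0.4388 -0.013   0.0175] az 6.42 down [-0.002 -0.    -1.   ] F [ 0.1 -0.3 -0.3] grip 0.0582 q [ 0.32  0.54 -0.52  2.23  0.55  0.5  -0.52]
shift in present tool axes mm [ 1.1 -2.   0.5] ay needed 0.016
shift in turned axes [ 1.1 -2.   0.5]
```

View pics/s12.png

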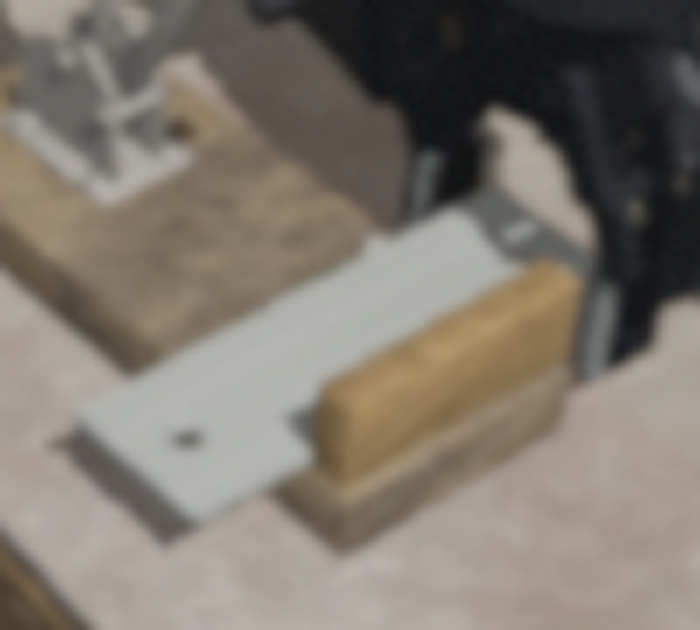

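View pics/t12.png

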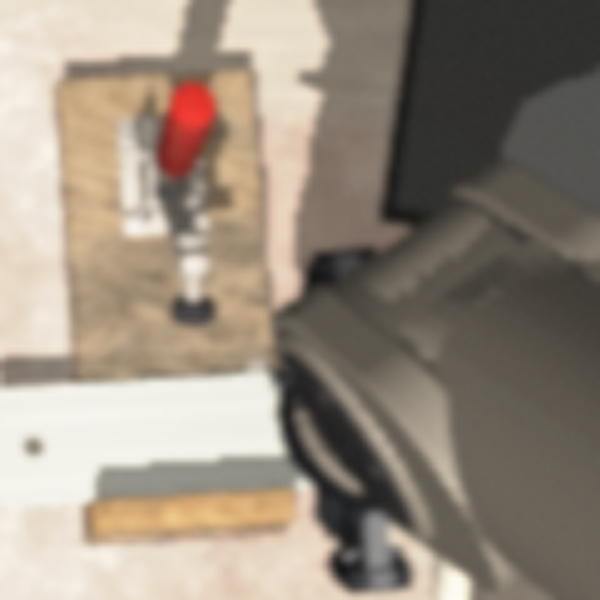

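The strip lies on the board with its hole at (357,283) and looks flush. I'll open fully and rise to see it properly.

>>> jog_arm([
  {"gripper": 72, "tx": 0, "ty": 0, "tz": 0, "ax": 0, "ay": 0, "az": 0},
  {"gripper": 72, "tx": 0, "ty": 0, "tz": 0, "ax": 0, "ay": 0, "az": 0},
  {"gripper": 72, "tx": 0, "ty": -10, "tz": 0, "ax": 0, "ay": 0, "az": 0},
  {"gripper": 72, "tx": 0, "ty": -20, "tz": 0, "ax": 0, "ay": 0, "az": 0},
  {"gripper": 72, "tx": 0, "ty": -40, "tz": 0, "ax": 0, "ay": 0, "az": 0},
  {"gripper": 0, "tx": 0, "ty": -45, "tz": -20, "ax": 0, "ay": 0, "az": 0},
  {"gripper": 0, "tx": 0, "ty": -45, "tz": -45, "ax": 0, "ay": 0, "az": 0},
  {"gripper": 0, "tx": 0, "ty": -40, "tz": -45, "ax": 0, "ay": 0, "az": 0},
  {"gripper": 0, "tx": 0, "ty": 0, "tz": -45, "ax": 0, "ay": 0, "az": 0},
  {"gripper": 0, "tx": 0, "ty": 0, "tz": 0, "ax": 0, "ay": 0, "az": 0},
])

```text
clock: 16.3
tcp_pos: [0.4553, -0.1563, 0.203]
orientation: [-1.573, -0.082, 0.079]
contact_force: [-0.7, -0.4, -0.4]
grip_width: 0.0008
```

```bash
python3 -c "
from h import *
to([.5,-.01,.2],5.5)
snap('scene','s13',(310,170,430,310),5)
snap('top','t13',(315,200,425,320),5)
"
```

```text
clk 16.3 tcp [ 0.4553 -0.1563  0.203 ] az 5.86 down [ 0.002 -0.003 -1.   ] F [-0.7 -0.4 -0.4] grip 0.0008 q [ 0.78  0.28 -0.67  2.02  0.22  0.92  0.1 ]
shift in present tool axes mm [ 59.4   2.7 141. ] ay needed 0.0064
shift in turned axes [ 58.5   2.7 141.4]
```

View pics/s13.png

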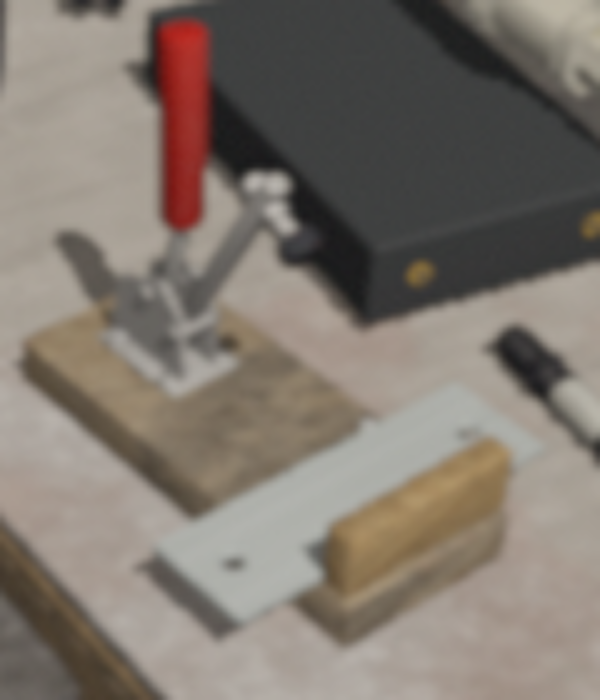

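View pics/t13.png

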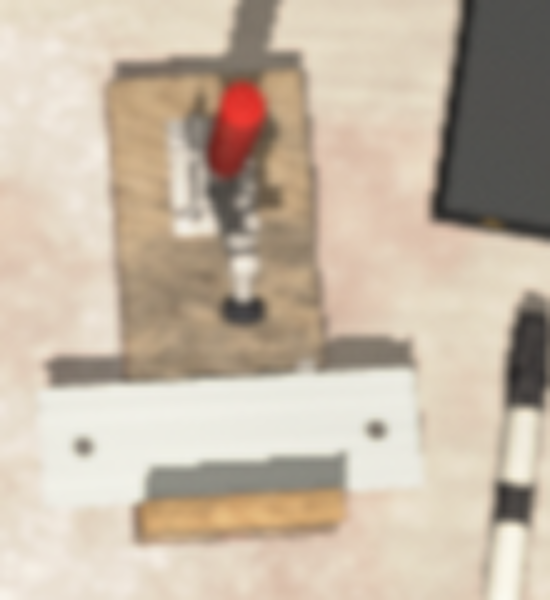

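```bash
python3 -c "
from h import *
g=lambda L:np.array(L)/5+np.array([315,200])-0.4
H=ray('top',g([(84,446),(376,430)]),0.027);print('holes',H.round(4),H.mean(0),np.degrees(np.arctan2(H[0,0]-H[1,0],H[1,1]-H[0,1])))
far=ray('top',g([(42,390),(412,368)]),0.027)
near=ray('top',g([(45,502),(420,487)]),0.027)
st=ray('top',g([(138,503),(345,490)]),0.054); print(far.round(4),near.round(4),st.round(4))
k=lambda L:np.array(L)/5+np.array([310,170])-0.4
H=ray('scene',k([(234,564),(469,433)]),0.027);print('holes S',H.round(4),H.mean(0))
st=ray('scene',k([(335,525),(490,440)]),0.054);n=ray('scene',k([(232,625),(540,447)]),0.027);print(st.round(4),n.round(4))
"

```

```text
holes [[ 0.4297  0.1137  0.027 ]
 [ 0.4401 -0.0095  0.027 ]] [0.43490345 0.05212695 0.027     ] -175.18816502247583
[[ 0.4529  0.1321  0.027 ]
 [ 0.4668 -0.0245  0.027 ]] [[ 0.4057  0.1295  0.027 ]
 [ 0.4166 -0.0282  0.027 ]] [[0.4049 0.0918 0.054 ]
 [0.4127 0.0068 0.054 ]]
holes S [[ 0.4292  0.1141  0.027 ]
 [ 0.44   -0.009   0.027 ]] [0.43464482 0.05254807 0.027     ]
[[0.4045 0.0892 0.054 ]
 [0.4105 0.0104 0.054 ]] [[ 0.4042  0.1333  0.027 ]
 [ 0.4188 -0.0273  0.027 ]]
```

Both views put the holes' midpoint at about (0.4348, 0.0523), within 1 mm of the jig's midline, and the strip lies flush along the stop. Next comes the handle, upright with its tip at (363,222) in the top view. I'll bring the closed fingers to its near side.

>>> jog_arm([
  {"gripper": 0, "tx": 30, "ty": 0, "tz": 20, "ax": 0, "ay": 0, "az": 0},
  {"gripper": 0, "tx": 35, "ty": 0, "tz": 35, "ax": 0, "ay": 0, "az": 0},
  {"gripper": 0, "tx": 20.4, "ty": 0, "tz": 40, "ax": 0, "ay": 0, "az": 0},
  {"gripper": 0, "tx": 0, "ty": 15, "tz": 35, "ax": 0, "ay": 0, "az": 0},
  {"gripper": 0, "tx": 0, "ty": 15, "tz": 30, "ax": 0, "ay": 0, "az": 0},
  {"gripper": 0, "tx": 0, "ty": 5, "tz": 25, "ax": 0, "ay": 0, "az": 0},
  {"gripper": 0, "tx": 0, "ty": 0, "tz": 15, "ax": 0, "ay": 0, "az": 0},
  {"gripper": 0, "tx": 0, "ty": 0, "tz": 7, "ax": 0, "ay": 0, "az": 0},
  {"gripper": 0, "tx": 0, "ty": 0, "tz": 0, "ax": 0, "ay": 0, "az": 0},
  {"gripper": 0, "tx": 0, "ty": 0, "tz": 0, "ax": 0, "ay": 0, "az": 0},
])

```text
clock: 17.4
tcp_pos: [0.5168, 0.0651, 0.1665]
orientation: [-1.569, -0.088, 0.088]
contact_force: [0.2, -0.6, 0.4]
grip_width: 0.0002
```

```bash
python3 -c "
from h import *
to([.5191,.0586,.168],5.3)
snap('scene','s14',(300,130,430,310),4)
"
```

```text
clk 17.4 tcp [0.5168 0.0651 0.1665] az 6.39 down [-0. -0. -1.] F [ 0.2 -0.6  0.4] grip 0.0002 q [ 0.33  0.41 -0.71  1.96  0.34  0.89 -0.44]
shift in present tool axes mm [ 1.6 -1.5 -6.7] ay needed 0.0191
shift in turned axes [ 1.7 -1.5 -6.6]
```

View pics/s14.png

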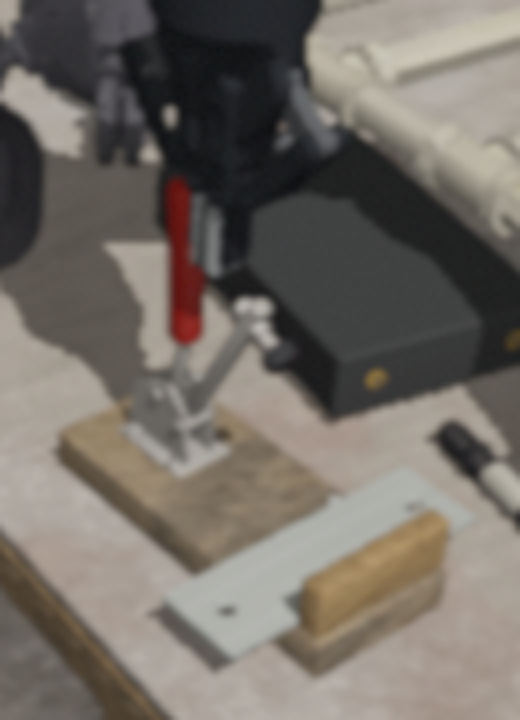

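The closed fingers stand just on the near side of the red grip, with the tip at about (355,198), and the strip lies undisturbed. I'll correct sideways and start pushing.

>>> jog_arm([
  {"gripper": 0, "tx": 0, "ty": 0, "tz": -6.6, "ax": 0, "ay": 0.019, "az": 0},
  {"gripper": 0, "tx": 4, "ty": 0, "tz": 0, "ax": 0, "ay": 0, "az": 0},
  {"gripper": 0, "tx": 4, "ty": 0, "tz": 0, "ax": 0, "ay": 0, "az": 0},
  {"gripper": 0, "tx": 6, "ty": 0, "tz": 0, "ax": 0, "ay": 0, "az": 0},
  {"gripper": 0, "tx": 6, "ty": 0, "tz": 0, "ax": 0, "ay": 0, "az": 0},
  {"gripper": 0, "tx": 6, "ty": 0, "tz": 0, "ax": 0, "ay": 0, "az": 0},
  {"gripper": 0, "tx": 6, "ty": 0.6, "tz": 0, "ax": 0, "ay": 0, "az": 0},
  {"gripper": 0, "tx": 0, "ty": 0, "tz": 0, "ax": 0, "ay": 0, "az": 0},
])

```text
clock: 18.25
tcp_pos: [0.5506, 0.062, 0.1656]
orientation: [-1.569, -0.073, 0.072]
contact_force: [-0.4, -1.1, -0.5]
grip_width: -0.0005
```

```bash
python3 -c "
from h import *
to([.549,.0613,.1664],5.3)
snap('scene','s15',(300,130,430,310),4)
"
```

```text
clk 18.25 tcp [0.5506 0.062  0.1656] az 5.29 down [ 0.001  0.001 -1.   ] F [-0.4 -1.1 -0.5] grip -0.0005 q [ 0.32  0.46 -0.69  1.89  0.36  0.92 -0.45]
shift in present tool axes mm [-1.6 -0.8 -0.5] ay needed -0.0002
shift in turned axes [-1.6 -0.8 -0.5]
```

View pics/s15.png

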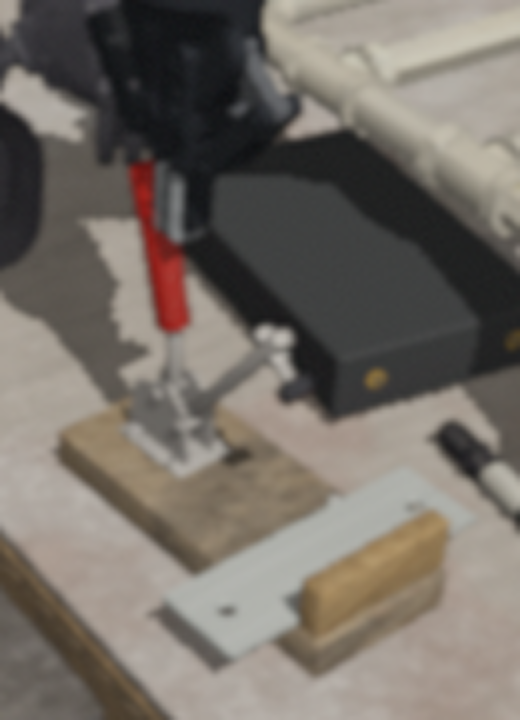

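The handle tips away and the arm is lowering, so I'll follow the arc.

>>> jog_arm([
  {"gripper": 0, "tx": 8, "ty": 1.5, "tz": 0, "ax": 0, "ay": 0, "az": 0},
  {"gripper": 0, "tx": 8, "ty": 2, "tz": 0, "ax": 0, "ay": 0, "az": 0},
  {"gripper": 0, "tx": 7, "ty": 3, "tz": 0, "ax": 0, "ay": 0, "az": 0},
  {"gripper": 0, "tx": 7, "ty": 4, "tz": 0, "ax": 0, "ay": 0, "az": 0},
  {"gripper": 0, "tx": 7, "ty": 4.5, "tz": 0, "ax": 0, "ay": 0, "az": 0},
  {"gripper": 0, "tx": 7, "ty": 5, "tz": 0, "ax": 0, "ay": 0, "az": 0},
  {"gripper": 0, "tx": 6, "ty": 5.5, "tz": 0, "ax": 0, "ay": 0, "az": 0},
  {"gripper": 0, "tx": 6, "ty": 6, "tz": 0, "ax": 0, "ay": 0, "az": 0},
  {"gripper": 0, "tx": 5, "ty": 6, "tz": 0, "ax": 0, "ay": 0, "az": 0},
  {"gripper": 0, "tx": 0, "ty": 0, "tz": 0, "ax": 0, "ay": 0, "az": 0},
])

```text
clock: 19.3
tcp_pos: [0.613, 0.0683, 0.1285]
orientation: [-1.568, -0.076, 0.07]
contact_force: [-0.3, 0.0, 1.6]
grip_width: -0.0002
```

```bash
python3 -c "
from h import *
to([.549+.9959*.0714,.0613+.0906*.0714,.1139],5.3)
snap('scene','s16',(300,130,430,310),4)
"
```

```text
clk 19.3 tcp [0.613  0.0683 0.1285] az 5.3 down [ 0.004  0.002 -1.   ] F [-0.3  0.   1.6] grip -0.0002 q [ 0.25  0.59 -0.64  1.77  0.43  0.92 -0.47]
shift in present tool axes mm [ 7.  14.6 -1.2] ay needed -0.0
shift in turned axes [ 7.  14.6 -1.2]
```

View pics/s16.png

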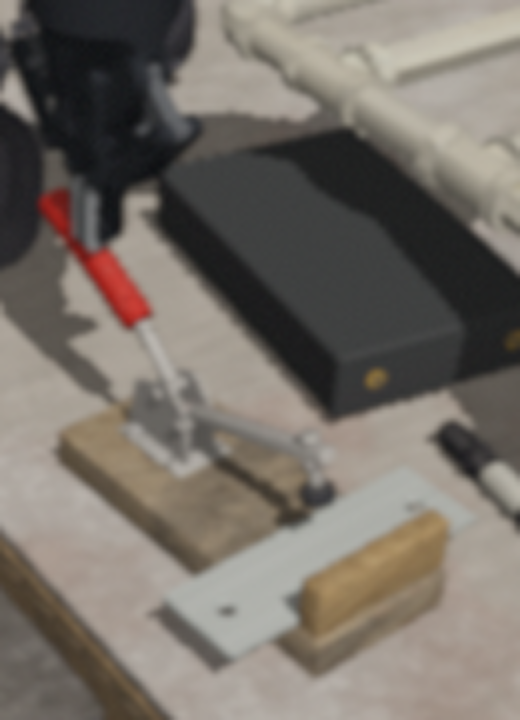

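>>> jog_arm([
  {"gripper": 0, "tx": 4, "ty": 6, "tz": -0.6, "ax": 0, "ay": 0, "az": 0},
  {"gripper": 0, "tx": 3.5, "ty": 6.5, "tz": -0.6, "ax": 0, "ay": 0, "az": 0},
  {"gripper": 0, "tx": 3, "ty": 6, "tz": 0, "ax": 0, "ay": 0, "az": 0},
  {"gripper": 0, "tx": 2, "ty": 5, "tz": 0, "ax": 0, "ay": 0, "az": 0},
  {"gripper": 0, "tx": 1, "ty": 3, "tz": 0, "ax": 0, "ay": 0, "az": 0},
  {"gripper": 0, "tx": 0, "ty": 1.5, "tz": 0, "ax": 0, "ay": 0, "az": 0},
  {"gripper": 0, "tx": 0, "ty": 0, "tz": 0, "ax": 0, "ay": 0, "az": 0},
])

```text
clock: 20.05
tcp_pos: [0.6255, 0.0687, 0.1009]
orientation: [-1.568, -0.076, 0.07]
contact_force: [1.6, 1.6, 3.5]
grip_width: 0.0
```

```bash
python3 -c "
from h import *
to([.549+.9959*.0774,.0613+.0906*.0774,.0983],5.3)
snap('scene','s17',(300,130,430,310),4)
"
```

```text
clk 20.05 tcp [0.6255 0.0687 0.1009] az 5.34 down [ 0.003  0.002 -1.   ] F [1.6 1.6 3.5] grip 0.0 q [ 0.23  0.64 -0.61  1.75  0.46  0.89 -0.49]
shift in present tool axes mm [ 0.5  2.6 -0.4] ay needed 0.0006
shift in turned axes [ 0.5  2.6 -0.4]
```

View pics/s17.png

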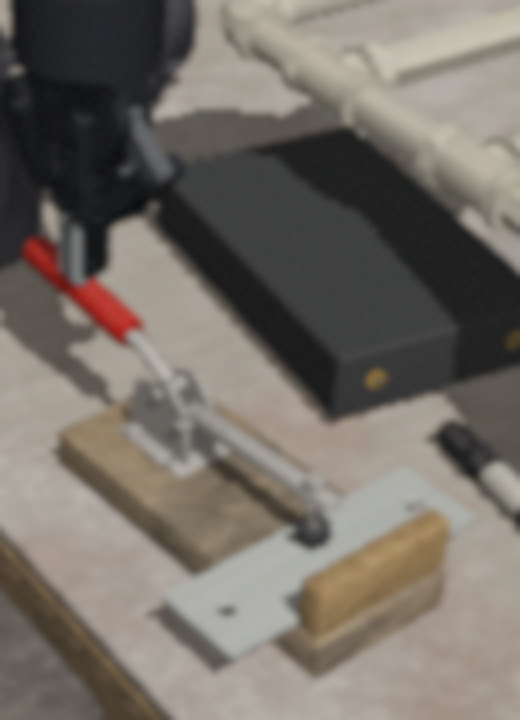

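The pad is nearly on the strip, at about (378,262). I'll press on down in small steps.

>>> jog_arm([
  {"gripper": 0, "tx": 0, "ty": 1, "tz": 0, "ax": 0, "ay": 0, "az": 0},
  {"gripper": 0, "tx": 0, "ty": 1, "tz": 0, "ax": 0, "ay": 0, "az": 0},
  {"gripper": 0, "tx": 0, "ty": 1, "tz": 0, "ax": 0, "ay": 0, "az": 0},
  {"gripper": 0, "tx": 0, "ty": 0, "tz": 0, "ax": 0, "ay": 0, "az": 0},
])

```text
clock: 20.5
tcp_pos: [0.6252, 0.0681, 0.098]
orientation: [-1.569, -0.075, 0.07]
contact_force: [3.2, 1.1, 4.9]
grip_width: 0.0001
```

>>> jog_arm([
  {"gripper": 0, "tx": 0, "ty": 1, "tz": 0, "ax": 0, "ay": 0, "az": 0},
  {"gripper": 0, "tx": 0, "ty": 1, "tz": 0, "ax": 0, "ay": 0, "az": 0},
  {"gripper": 0, "tx": 0, "ty": 0, "tz": 0, "ax": 0, "ay": 0, "az": 0},
])

```text
clock: 20.8
tcp_pos: [0.6256, 0.0681, 0.0963]
orientation: [-1.569, -0.076, 0.07]
contact_force: [3.0, -0.2, 4.3]
grip_width: -0.0
```

>>> jog_arm([
  {"gripper": 0, "tx": 0, "ty": 1, "tz": 0, "ax": 0, "ay": 0, "az": 0},
  {"gripper": 0, "tx": 0, "ty": 1, "tz": 0, "ax": 0, "ay": 0, "az": 0},
  {"gripper": 0, "tx": 0, "ty": 0, "tz": 0, "ax": 0, "ay": 0, "az": 0},
])

```text
clock: 21.1
tcp_pos: [0.6258, 0.0681, 0.0954]
orientation: [-1.569, -0.076, 0.069]
contact_force: [0.9, 1.2, 13.7]
grip_width: 0.0002
```

>>> jog_arm([
  {"gripper": 0, "tx": 0, "ty": 1, "tz": 0, "ax": 0, "ay": 0, "az": 0},
  {"gripper": 0, "tx": 0, "ty": 0.5, "tz": 0, "ax": 0, "ay": 0, "az": 0},
  {"gripper": 0, "tx": 0, "ty": 0, "tz": 0, "ax": 0, "ay": 0, "az": 0},
])

```text
clock: 21.4
tcp_pos: [0.626, 0.0682, 0.095]
orientation: [-1.57, -0.077, 0.069]
contact_force: [-2.1, -0.4, 22.0]
grip_width: 0.0
```

>>> jog_arm([
  {"gripper": 0, "tx": 0, "ty": 0.7, "tz": 0, "ax": 0, "ay": 0, "az": 0},
  {"gripper": 0, "tx": 0, "ty": 0, "tz": 0, "ax": 0, "ay": 0, "az": 0},
  {"gripper": 0, "tx": 0, "ty": 0, "tz": 0, "ax": 0, "ay": 0, "az": 0},
])

```text
clock: 21.7
tcp_pos: [0.6261, 0.0682, 0.0949]
orientation: [-1.57, -0.077, 0.068]
contact_force: [-3.0, -1.9, 25.8]
grip_width: -0.0
```

```bash
python3 -c "
from h import *
to([.549+.9959*.0774,.0613+.0906*.0774,.0983],5.3)
snap('scene','s18',(300,170,430,310),5)
"
```

```text
clk 21.7 tcp [0.6261 0.0682 0.0949] az 5.3 down [ 0.005  0.    -1.   ] F [-3.  -1.9 25.8] grip -0.0 q [ 0.23  0.65 -0.61  1.76  0.47  0.88 -0.49]
shift in present tool axes mm [ 0.1 -3.4  0.1] ay needed -0.0
shift in turned axes [ 0.1 -3.4  0.1]
```

View pics/s18.png

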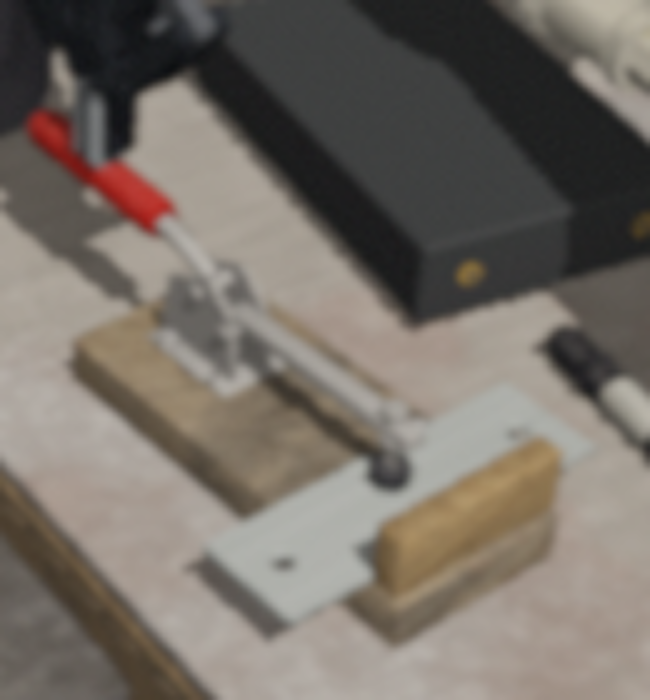

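The handle is down against a hard stop at 25.8 N with no further travel, and the pad sits on the strip at (378,263). I'll retreat upward.

>>> jog_arm([
  {"gripper": 0, "tx": 0, "ty": -5, "tz": 0, "ax": 0, "ay": 0, "az": 0},
  {"gripper": 0, "tx": 0, "ty": -20, "tz": 0, "ax": 0, "ay": 0, "az": 0},
  {"gripper": 0, "tx": 0, "ty": -40, "tz": 0, "ax": 0, "ay": 0, "az": 0},
  {"gripper": 0, "tx": 0, "ty": -45, "tz": 0, "ax": 0, "ay": 0, "az": 0},
  {"gripper": 0, "tx": -10, "ty": -40, "tz": -40, "ax": 0, "ay": 0, "az": 0},
  {"gripper": 0, "tx": -10, "ty": -20, "tz": -45, "ax": 0, "ay": 0, "az": 0},
  {"gripper": 0, "tx": -10, "ty": 0, "tz": -45, "ax": 0, "ay": 0, "az": 0},
  {"gripper": 0, "tx": -10, "ty": 0, "tz": -45, "ax": 0, "ay": 0, "az": 0},
  {"gripper": 0, "tx": -10, "ty": 0, "tz": -45, "ax": 0, "ay": 0, "az": 0},
  {"gripper": 0, "tx": 0, "ty": 0, "tz": -30, "ax": 0, "ay": 0, "az": 0},
  {"gripper": 0, "tx": 0, "ty": 0, "tz": 0, "ax": 0, "ay": 0, "az": 0},
  {"gripper": 0, "tx": 0, "ty": 0, "tz": 0, "ax": 0, "ay": 0, "az": 0},
])

```text
clock: 22.95
tcp_pos: [0.597, -0.1811, 0.2547]
orientation: [-1.569, -0.069, 0.073]
contact_force: [0.3, 0.4, -0.1]
grip_width: -0.0003
```

```bash
python3 -c "
from h import *
to([.5,-.01,.2],5.5)
snap('scene','s19',(300,170,430,310),5)
snap('top','t19',(315,180,425,320),4.2)
"
```

```text
clk 22.95 tcp [ 0.597  -0.1811  0.2547] az 5.2 down [-0.002  0.001 -1.   ] F [ 0.3  0.4 -0.1] grip -0.0003 q [ 0.67  0.46 -0.64  1.64  0.3   1.14  0.04]
shift in present tool axes mm [-80.9  55.1 179.1] ay needed -0.0052
shift in turned axes [-80.   55.1 179.6]
```

View pics/s19.png

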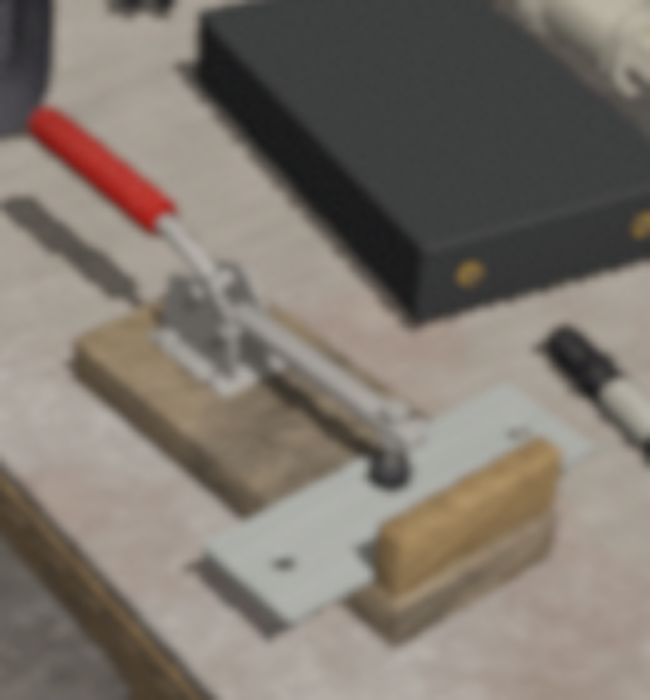

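View pics/t19.png

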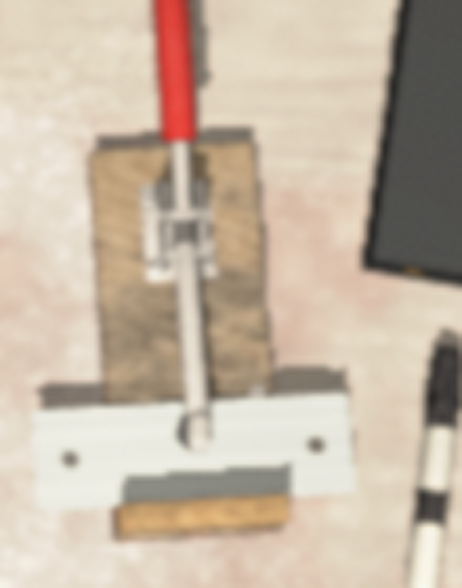

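View pics/s19_full.png

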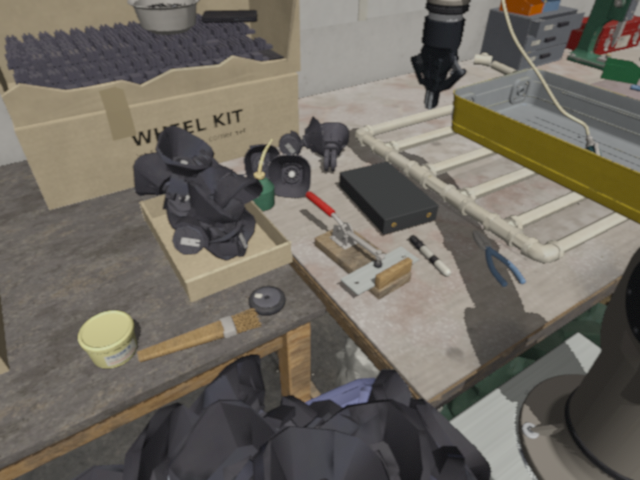

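```bash
python3 -c "
from h import *
for h in(0,.03,.06,.1):
  a=h+.175; r=.121; P=[.549+.9959*r*np.cos(a),.0618+.0906*r*np.cos(a),.058+r*np.sin(a)]
  print(h,((proj('scene',P)+.4-[300,170])*5).round(1))
k=lambda L:np.array(L)/5+np.array([300,170])-0.4
g=lambda L:np.array(L)/4.2+np.array([315,180])-0.4
print('S',ray('scene',k([(284,564),(519,433)]),.027).round(4)); print('T',ray('top',g([(70,459),(316,445)]),.027).round(4))
"
```

```text
0 [[ 43.8 115.9]]
0.03 [[ 44.7 109.6]]
0.06 [[ 45.7 103.5]]
0.1 [[47.4 95.4]]
S [[ 0.4292  0.1141  0.027 ]
 [ 0.44   -0.009   0.027 ]]
T [[ 0.4295  0.114   0.027 ]
 [ 0.4402 -0.0095  0.027 ]]
```

```bash
python3 -c "
from bench import ticket
print(ticket.hand_in())"
```

```text
the job is handed in; nothing more can be done
None
```

The strip is clamped in the jig and the job is handed in, at about 23 s on the robot's clock against the 69 s limit. It never touched the table.

- **Slide and grasp:** I pressed on the strip with about 7 N and slid it until about 60 mm hung over the granite's near edge. I then gripped that end by its two long edges.
- **Placing:** I laid it under the open clamp arm and pressed it against the end stop. The first touch was only at the stop's right end, so I turned the strip about 0.5°. The force then centred on the middle of the stop (68 mm out, 64 mm expected), which means it is flush.
- **Clamping:** I pushed the red handle down until it stopped moving at about 26 N, then backed the arm away.

**Last checks:**
- The handle tip is where the fully-down position (h about 0) puts it.
- The pad is on the strip, and the holes stayed within 1 mm of where they were before clamping.
- The strip is centred on the jig to within about 1 mm.
- The pen, brush and wheel look unmoved.
- **One small disagreement:** the images put the strip's centre about 26 mm from the stop face instead of 25 mm. That is within the 2 mm calibration error, and I relied on the force check.

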